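Make up the two treatment kits in the fossil workroom

TASK

Make up the two treatment kits from the stock laid out between the two trays: into the blue tray, for gluing the shark tooth: the resin jar with the white lid into the large round well and the flat yellow brush into the long groove; into the yellow tray, for cleaning the ammonite: the solvent jar with the red lid into the large round well, the black stand loupe upright into the small round well and the red and white toothbrush into the long groove. Everything must sit right down in its cut-out, the glass is to be kept upright and set down, not dropped, and the two fossils stay lying in their pockets.

Things in the scene. Friction and masses are not known exactly. Their poses are not given: they have to be found in the camera images.
- jar_resin: Glass jar with white screw lid, creamy contents, standing; diameter 62 mm (lid 60 mm), 79 mm high, about 0.16 kg. Origin at the centre of its underside, z up along its axis.
- jar_solvent: Glass jar with dark red screw lid, white inside, standing; diameter 52 mm (lid 50 mm), 67 mm high, about 0.16 kg. Origin at the centre of its underside, z up along its axis.
- loupe: Black round stand loupe (short cylinder with a slight waist), standing; diameter 36 mm, 27 mm high. Origin at the centre of its underside, z up. Hold it by its upper 15 mm: in the small well its lower 10 mm is below the foam, with no room for fingers.
- brush_yellow: Flat bristle brush lying on the table, yellow handle with a red end, white ferrule, dark bristles; 201 mm long along its y axis (handle end at +y, bristles at -y), handle 16 mm wide and 15 mm high, head up to 24 mm wide. Origin at the middle of its length on its underside, within the handle (the handle runs from y -27 to y 101 mm). It may lie in the groove either way round.
- toothbrush: Red and white toothbrush lying on the table, 195 mm long along its y axis, 17 mm wide and 17 mm high. Origin at the middle of its length on its underside. It may lie in the groove either way round.
- tray_blue: Blue-rimmed kit tray, fixed, 173 (x) x 250 (y, roughly away from the robot), origin under its centre; rim 26 mm high, dark foam top z 22. Foam cut-outs in tray frame, mm, alike in both: round jar well dia 74 at x 33.5 y -74, floor z 4; small round well dia 52 at x 33.5 y 72, floor z 12; square fossil pocket at x 42.5 y 0; tool groove along y at x -40.5, 36 wide, y -110 to 110, floor z 12.
- tray_yellow: Yellow-rimmed kit tray, same size, frame and cut-outs as the blue one (the cut-outs show the backing in the rim colour). In both trays a finger cut-out crosses the middle of the tool groove (x -80 to -3, y -31 to 31 mm, floor z 6), so that fingers can stand beside the tool there. The tray's yaw is about 90 degrees, give or take 12; which tray is on the left varies.
- shark_tooth: Dark brown triangular fossil tooth, 42 x 36 x 10 mm, lying loose in the fossil pocket of the blue tray; origin at the centre of its underside. It stays there.
- ammonite: Grey-brown coiled fossil, 40 x 48 x 14 mm, lying loose in the fossil pocket of the yellow tray; origin at the centre of its underside. It stays there.

How it is judged:
By the outcome, as a careful person would: the job done as asked, in the order asked, and still so for the second after the job is handed in, with the robot touching nothing.
It also fails if it takes over 125 s, if anything falls off the work surface, if the arm or the gripper's body presses on something with over 40 N, if the wrist force passes 120 N, or if a joint passes its speed limit or range.

ROBOT

A 6-joint arm with a two-finger parallel gripper is mounted at the origin on a cart in front of the work surface, level with it; the furniture and walls round the work are solid. World frame = base frame: x ahead of the robot, y to its left, z up, the work surface at z = 0. Lengths are in mm, angles in degrees, forces in N, time in s.
With the tool pointing down it reaches from about 350 to 850 mm from the base axis. Payload 8.1 kg.
Tool frame: the origin (TCP) lies midway between the tips of the shut fingers; the grasp point (between the pads) lies 19 mm behind it (r.pinch_z is the distance from the TCP to the grasp point, in mm); z points along the fingers, y is the line along which they close (so a half turn about z gives the same grasp; the last joint's range is limited). The gripper opens to 85 mm and grips with 20 to 120 N. Pads are 22 mm wide; open, the fingers measure 114 mm over their backs; the gripper's body (76 mm by 85 mm) begins 54 mm behind the grasp point. The pads swing forward as they close: fully open they stand 13 mm farther back than shut.
Start: joints at [62.659, 7.471, 85.268, -0, 87.261, -4.893], TCP at [229.091, 554.547, 231.292] pointing down, gripper open.
Joint ranges: [-169.43, 169.43], [-51.17, 129.36], [1.28, 143.12], [-76.62, 256.62], [0, 156.53], [-152.29, 152.29]. Speed limits (degrees/s): [136.94, 136.94, 159.86, 180, 180, 180].

INTERFACE

Orientations are given as [roll, pitch, yaw] about the fixed x, y, z axes, in that order (R = Rz(yaw) Ry(pitch) Rx(roll)).
In Python, from bench import sensors, optics, job, r gives the robot as it stands.
- The arm moves only by the tool play_rows, never from a script. Its argument "motion" is a list that holds one entry, the list of rows, each a list of 6 numbers: the shift along the tool's x, y, z in cm, then the turn, a rotation vector about the tool's x, y, z in degrees. In form: [[[x, y, z, ax, ay, az], ...]]. A call has 1 to 5 rows; each row is the pose to reach, as a shift and turn from the pose commanded when the call began, along the tool's axes at that moment; what a row does not reach only later rows make up. A row lasts 1/10 s, in which the tool goes at most 50 mm and 8.59 degrees, less where a joint would pass 70% of its speed; a pose out of reach is approached as far as the arm can. A call with a gripper value outside its range is refused whole. "jaw" is the opening, from 0 (shut) to 1 (fully open), set as the call begins (left out, the last holds). The fingers move at their own pace and stop on an object; "squeeze" is the grip in N (left out, the last holds). Time passes only in rows, so rows that repeat a pose let the fingers close. It gives the time, the measured TCP pose, the force, the opening and the grip force at its end, in the units of the state.
- sensors.sense(): the state, without advancing time (a new reading comes with each control period).
- optics.snapshot(name): name is "scene" or "top" or "wrist"; returns a dict with "pixels" (420x560x3 uint8, red, green, blue), "mtx" (3x3 intrinsics, pixels), "R" (3x3) and "t" (3): a world point X has camera coordinates R X + t; the wrist camera has in their place "T_tool_cam" (4x4, takes a point from camera to tool coordinates, whose origin is the TCP and whose axes are the flange's). Camera axes: x right, y down, z forward; pixel columns grow to the right and rows downward; lengths in mm; the calibration is good to about 2 mm. A picture is of the moment at which its call begins: read the wrist's pose just before it. There is no depth.
- job.hand_in(): hands the job in; it is judged then, once.
The state is a dict: "time": time; "joint_pos": joint angles; "qd": joint speeds; "joint_efforts": joint torques, N m; "tool_pos": TCP position; "tcp_rot": TCP orientation; "ft_force": force on the tool from outside, world axes, zero at the start; "wrist_torque": the same for the moment, N m; "finger_gap": finger opening in mm; "grip_force": force on a finger pad.
Only numpy, scipy, OpenCV 4.12 (cv2) and the standard library are available. Lean on these libraries where they do the work, as an engineer would, in place of code of your own. Each camera call takes 0.05 s, during which the arm holds its last target. There are 200 camera calls.

## Working session

There is one attempt and no reset: what is moved stays moved. The work goes in short steps, Python scripts to look and compute and a tool call to move; the robot and the scene stay as the last step left them, time stands still between calls to the robot, and variables do not carry over. Pictures are saved under pics/ and viewed, at most 14 in all, crops included, and the job is handed in when it is done.

Besides the shell and the picture viewer there is one more tool, called after "Request:" by a JSON object that holds its "api" and its "payload", one argument or row to a line. play_rows: Moves the arm, as the interface text tells. Its arguments: {"type":"object","properties":{"motion":{"type":"array","items":{"type":"array","items":{"type":"array","items":{"type":"number"}}}},"jaw":{"type":"number"},"squeeze":{"type":"number"}},"required":["motion"]}

```bash
ls; mkdir -p pics; python3 - <<'E'
from bench import sensors, optics, job, r
import cv2,numpy as np
print(sensors.sense())
for n in("scene","top"):
    s=optics.snapshot(n);cv2.imwrite(f"pics/{n}0.png",s["pixels"][:,:,::-1]);np.savez(f"{n}0.npz",**s)
    print(n,s["mtx"],s["R"],s["t"])
s=optics.snapshot("wrist");print(s["T_tool_cam"],s["mtx"])
E
```

```text
pics
{'time': 0.0, 'joint_pos': array([ 6.26568875e+01,  7.51587714e+00,  8.53296940e+01, -8.49247512e-04,
        8.72621837e+01, -4.89263286e+00]), 'qd': array([ 0.08435645, -0.00558297,  0.09842964, -0.09431389,  0.07066151,
       -0.03446614]), 'joint_efforts': array([-4.03446566e-04, -5.69395959e+01, -5.00553310e+01, -4.05856144e-04,
        1.49667822e-02, -1.93763401e-05]), 'tool_pos': array([228.85396388, 554.03685193, 230.23244995]), 'tcp_rot': array([-1.79892565e+02, -8.34516552e-03,  1.57549554e+02]), 'ft_force': array([-0.1951363 ,  0.96949699, -0.45544135]), 'wrist_torque': array([-0.01732462, -0.03568718,  0.01701953]), 'grip_force': 0.0, 'finger_gap': 85.66568244147317}
scene [[429.66924408   0.         271.96176702]
 [  0.         429.66924408 208.30511941]
 [  0.           0.           1.        ]] [[ 0.66814669 -0.74389481 -0.01415995]
 [-0.40881732 -0.35115484 -0.84235306]
 [ 0.62164974  0.56860424 -0.53874003]] [-345.71864939  258.28761737  875.70042514]
top [[436.40975575   0.         284.25665854]
 [  0.         436.40975575 209.30582184]
 [  0.           0.           1.        ]] [[-0.02267554 -0.99971798 -0.00705586]
 [-0.9932163   0.02333207 -0.11391658]
 [ 0.11404908  0.00442488 -0.99346526]] [ 38.31285637 570.43694525 989.72161063]
[[-6.56866915e-05 -9.45910688e-01 -3.24427136e-01  8.39109767e+01]
 [ 9.99999787e-01  1.48731151e-04 -6.36115293e-04 -3.38164605e-01]
 [ 6.49960676e-04 -3.24427109e-01  9.45910476e-01 -1.41799244e+02]
 [ 0.00000000e+00  0.00000000e+00  0.00000000e+00  1.00000000e+00]] [[338.96176722   0.         276.61489248]
 [  0.         338.96176722 210.83767231]
 [  0.           0.           1.        ]]
```

View pics/top0.png

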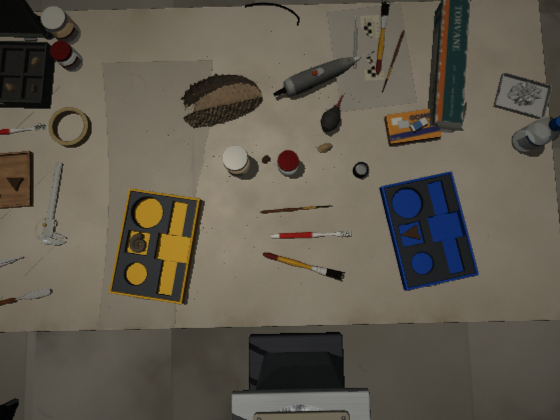

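View pics/scene0.png

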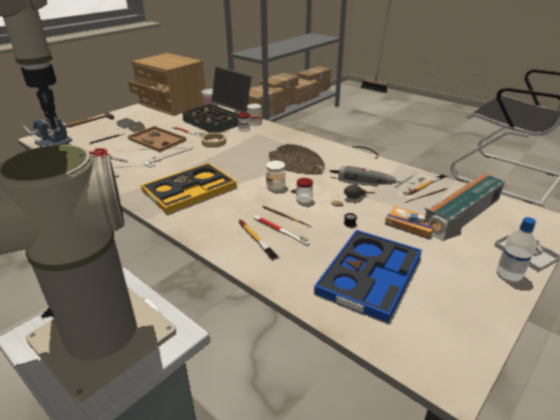

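The top view shows the yellow tray on the left, at about (157,245), and the blue tray on the right, at about (430,230). The resin jar is at (236,160), the solvent jar at (289,163) and the loupe at (361,170). The toothbrush is at (312,235) and the yellow brush at (304,266). A thin brown brush at (297,209) isn't part of the job.

```bash
cat > h.py <<'E'
import numpy as np, cv2
from scipy.spatial.transform import Rotation as Ro
def ray(K,R,t,uv,z):
    d=np.linalg.inv(K)@np.array([uv[0],uv[1],1.]); C=-R.T@t; d=R.T@d
    return C+d*(z-C[2])/d[2]
def pose_T(st):
    T=np.eye(4);T[:3,:3]=Ro.from_euler('xyz',st["tcp_rot"],degrees=True).as_matrix();T[:3,3]=st["tool_pos"];return T
def wristcam(s,st):
    T=np.linalg.inv(pose_T(st)@s["T_tool_cam"]);return s["mtx"],T[:3,:3],T[:3,3]
TH=lambda yaw:np.array([[np.cos(yaw),-np.sin(yaw)],[np.sin(yaw),np.cos(yaw)]])
E
python3 - <<'E'
from h import *
s=np.load("top0.npz");im=s["pixels"];K,R,t=s["mtx"],s["R"],s["t"]
hsv=cv2.cvtColor(im,cv2.COLOR_RGB2HSV)
P=lambda uv,z:ray(K,R,t,uv,z)[:2]
def comps(m,box,n):
    x0,y0,x1,y1=box;mm=np.zeros(m.shape,np.uint8);mm[y0:y1,x0:x1]=m[y0:y1,x0:x1]
    k,l,st,c=cv2.connectedComponentsWithStats(mm.astype(np.uint8))
    return [(st[i].tolist(),c[i].round(1).tolist(),l==i) for i in np.argsort(-st[:,4]) if i][:n]
H,S,V=[hsv[...,i].astype(int) for i in range(3)]
wells=dict(jar=(33.5,-74,4),small=(33.5,72,12))
for nm,m,box in(("yellow",(H>18)&(H<32)&(S>150)&(V>110),(100,180,210,310)),("blue",(H>100)&(H<130)&(S>120)&(V>60),(370,160,490,300))):
    cs=comps(m,box,6)
    allm=np.zeros(m.shape,np.uint8)
    pts=np.concatenate([cv2.findContours(c[2].astype(np.uint8),0,1)[0][0] for c in cs[:5]])
    hull=np.array([P(p[0],26) for p in pts],np.float32)
    rc=cv2.minAreaRect(hull);print(nm,"rim rect",rc)
    for c in cs:print(c[0],c[1],"z4",P(c[1],4).round(1),"z12",P(c[1],12).round(1))
for nm,m,box,z in(("resin",(V>150)&(S<60),(215,140,255,180),79),("solv",((H<8)|(H>172))&(S>110),(270,140,305,180),67),("loupe",V<75,(345,155,375,185),27),
  ("tooth",((H<8)|(H>172))&(S>120),(265,225,360,245),10),("byel",((H>8)&(H<30)&(S>140)),(255,245,350,285),8),("bdark",(V<70),(255,245,350,285),8)):
    for c in comps(m,box,2):
        p=np.argwhere(c[2])[:,::-1]; w=np.array([P(q,z) for q in p],np.float32)
        print(nm,c[0],c[1],P(c[1],z).round(1),[np.round(a,1) for a in cv2.minAreaRect(w)])
c=cv2.resize(im[140:300,210:390],None,fx=4,fy=4,interpolation=2);cv2.imwrite("pics/c1.png",c[:600,:720,::-1])
E
```

```text
yellow rim rect ((495.07318115234375, 331.28076171875), (170.6505126953125, 248.3783416748047), 80.15222930908203)
[109, 188, 91, 116, 2264] [168.1, 247.7] z4 [488.7 304.9] z12 [488.4 302.7]
[136, 199, 27, 29, 607] [148.8, 212.8] z4 [573.7 352.1] z12 [572.7 349.6]
[127, 263, 20, 22, 330] [136.4, 273.5] z4 [429.3 379.8] z12 [429.5 377. ]
[128, 233, 22, 22, 110] [142.1, 244.5] z4 [497.7 367.2] z12 [497.4 364.6]
[131, 231, 8, 6, 23] [133.3, 233.0] z4 [525.8 388.8] z12 [525.2 386. ]
blue rim rect ((515.9366455078125, -311.8245544433594), (248.3373565673828, 171.53453063964844), 10.816184043884277)
[427, 181, 36, 93, 1686] [444.8, 227.1] z4 [ 522.6 -357.6] z12 [ 522.1 -354.7]
[381, 172, 97, 118, 739] [425.8, 231.3] z4 [ 513.6 -311.7] z12 [ 513.2 -309.2]
[392, 190, 29, 28, 649] [406.2, 203.3] z4 [ 582.1 -268.7] z12 [ 581.1 -266.4]
[412, 253, 21, 21, 353] [421.6, 263.0] z4 [ 438.7 -297.3] z12 [ 438.9 -294.9]
[399, 222, 25, 25, 290] [409.7, 234.6] z4 [ 506.6 -272.9] z12 [ 506.2 -270.6]
resin [222, 146, 24, 24, 438] [234.0, 157.2] [687.5 136.2] [array([686.9, 137.3]), array([52.2, 53.3]), np.
[... 169 characters left out ...]
0.8, 170.8] [ 659.7 -158.8] [array([ 660.5, -158.2]), array([35.6, 41.2]), np.float64(87.7)]
tooth [280, 232, 32, 7, 171] [296.1, 234.8] [512.1  -1.5] [array([ 5.12e+02, -1.00e-01]), array([12.6, 74.2]), np.float64(0.5)]
byel [277, 256, 35, 14, 174] [293.3, 262.2] [447.5   6.7] [array([447.2,   5.3]), array([83.7, 13.1]), np.float64(74.7)]
byel [328, 270, 2, 6, 8] [328.6, 272.6] [421.3 -75.9] [array([421.5, -75.7]), array([ 2.4, 11.7]), np.float64(88.0)]
bdark [326, 268, 19, 14, 149] [334.7, 274.2] [417.2 -90.2] [array([416.6, -89.7]), array([41.4, 22.1]), np.float64(74.7)]
bdark [263, 253, 15, 8, 59] [270.5, 255.7] [464.1  60.4] [array([464.5,  62.4]), array([33.8, 13.4]), np.float64(70.4)]
```

View pics/c1.png

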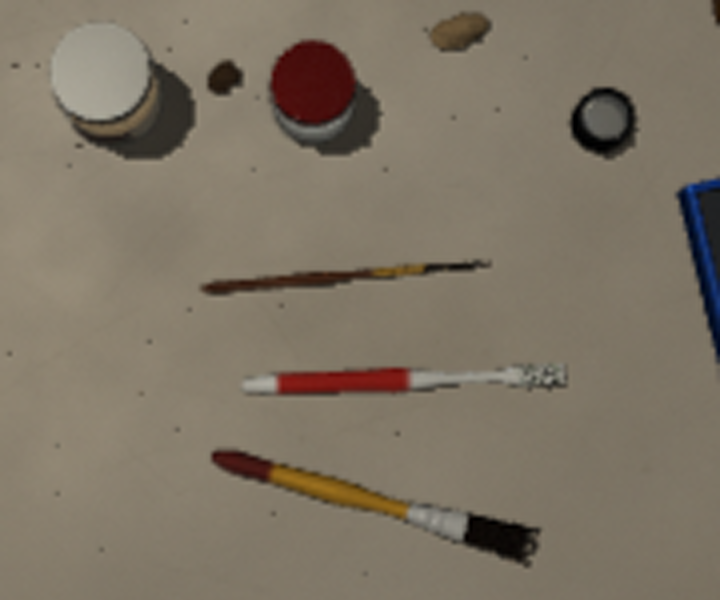

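```bash
cat >> h.py <<'E'
def plan(wps,per=45.,st=None):
    """wps: world (x,y,z,yaw); prints rows for successive calls (<=5 rows each)"""
    from bench import sensors
    st=st or sensors.sense(); p=np.array(st["tool_pos"]);yaw=st["tcp_rot"][2]
    print("from",p.round(1),np.round(st["tcp_rot"],2),"t",st["time"],"gap",round(st["finger_gap"],1))
    rows=[]
    for w in wps:
        q=np.array(w[:3],float);dy=(w[3]-yaw+180)%360-180
        n=max(1,int(np.ceil(max(np.linalg.norm(q-p)/per,abs(dy)/8.2))))
        rows+=[(p+(q-p)*k/n,yaw+dy*k/n) for k in range(1,n+1)]; p=q;yaw=yaw+dy
    p=np.array(st["tool_pos"]);yaw=st["tcp_rot"][2]
    for i in range(0,len(rows),5):
        out=[]
        c,s=np.cos(np.radians(yaw)),np.sin(np.radians(yaw))
        for q,y in rows[i:i+5]:
            d=(q-p)/10;out.append([round(c*d[0]+s*d[1],1),round(s*d[0]-c*d[1],1),round(-d[2],1),0,0,round(yaw-y,1)])
        print(str([out]).replace(" ",""))
        o=out[-1];c2=o;p=p+10*np.array([c*o[0]+s*o[1],s*o[0]-c*o[1],-o[2]]);yaw-=o[5]
    print("end",p.round(1),round(yaw,1))
E
python3 - <<'E'
from h import *
s=np.load("top0.npz");K,R,t=s["mtx"],s["R"],s["t"]
for n,uv,z in(("resin",(235.1,157.9),79),("solv",(288,160.1),67),("loupe",(360.6,170),27),("tb",(311.,234.7),8),("tbL",(270.2,235.8),8),("tbR",(351.7,233.6),8),("br",(303.3,265.3),8),("brL",(263,253.8),8),("brR",(344,275.6),8)):print(n,ray(K,R,t,uv,z).round(1))
plan([(640,140,230,90)])
E
```

```text
resin [685.8 133.8  79. ]
solv [680.6  13.8  67. ]
loupe [ 661.6 -158.4   27. ]
tb [511.6 -37.1   8. ]
tbL [511.2  60.2   8. ]
tbR [ 512. -134.    8.]
br [439.7 -16.7   8. ]
brL [468.9  78.1   8. ]
brR [ 413.5 -111.9    8. ]
from [228.9 554.2 230.5] [-1.7992e+02 -1.0000e-02  1.5755e+02] t 0.15 gap 85.7
[[[np.float64(-4.1),np.float64(-1.7),np.float64(0.0),0,0,np.float64(5.2)],[np.float64(-8.3),np.float64(-3.5),np.float64(0.0),0,0,np.float64(10.4)],[np.float64(-12.4),np.float64(-5.2),np.float64(0.0),0,0,np.float64(15.6)],[np.float64(-16.6),np.float64(-6.9),np.float64(0.0),0,0,np.float64(20.8)],[np.float64(-20.7),np.float64(-8.7),np.float64(0.0),0,0,np.float64(26.0)]]]
[[[np.float64(-4.5),np.float64(0.3),np.float64(0.0),0,0,np.float64(5.2)],[np.float64(-9.0),np.float64(0.5),np.float64(0.0),0,0,np.float64(10.4)],[np.float64(-13.4),np.float64(0.8),np.float64(0.0),0,0,np.float64(15.6)],[np.float64(-17.9),np.float64(1.0),np.float64(0.0),0,0,np.float64(20.8)],[np.float64(-22.4),np.float64(1.3),np.float64(0.0),0,0,np.float64(26.0)]]]
[[[np.float64(-3.9),np.float64(2.2),np.float64(0.0),0,0,np.float64(5.2)],[np.float64(-7.8),np.float64(4.4),np.float64(0.0),0,0,np.float64(10.4)],[np.float64(-11.8),np.float64(6.6),np.float64(0.0),0,0,np.float64(15.6)]]]
end [640.5 139.7 230.5] 90.0
```

```bash
sed -i 's/out.append(\[round(c\*d\[0\]+s\*d\[1\],1),round(s\*d\[0\]-c\*d\[1\],1),round(-d\[2\],1),0,0,round(yaw-y,1)\])/out.append([float(round(v,1)) for v in (c*d[0]+s*d[1],s*d[0]-c*d[1],-d[2],0,0,yaw-y)])/' h.py; python3 -c "
from h import *
plan([(686,134,190,90)])"
```

```text
from [228.9 554.2 230.5] [-1.7992e+02 -1.0000e-02  1.5755e+02] t 0.15 gap 85.7
[[[-4.2,-1.5,0.3,0.0,0.0,4.8],[-8.3,-3.1,0.6,0.0,0.0,9.7],[-12.5,-4.6,0.9,0.0,0.0,14.5],[-16.7,-6.1,1.2,0.0,0.0,19.3],[-20.8,-7.6,1.4,0.0,0.0,24.1]]]
[[[-4.5,0.3,0.3,0.0,0.0,4.9],[-8.9,0.6,0.6,0.0,0.0,9.7],[-13.3,0.9,0.9,0.0,0.0,14.5],[-17.7,1.2,1.2,0.0,0.0,19.3],[-22.2,1.5,1.5,0.0,0.0,24.2]]]
[[[-3.9,2.1,0.3,0.0,0.0,4.8],[-7.8,4.2,0.6,0.0,0.0,9.6],[-11.7,6.3,0.9,0.0,0.0,14.4],[-15.6,8.4,1.1,0.0,0.0,19.3]]]
end [686.4 134.1 190.5] 90.0
```

Request:
{"api": "play_rows", "payload": {
  "motion": [
    [[-4.2, -1.5, 0.3, 0, 0, 4.8], [-8.3, -3.1, 0.6, 0, 0, 9.7], [-12.5, -4.6, 0.9, 0, 0, 14.5], [-16.7, -6.1, 1.2, 0, 0, 19.3], [-20.8, -7.6, 1.4, 0, 0, 24.1]]
  ],
  "jaw": 1
}}

```text
time: 0.65
tool_pos: [393.2, 403.4, 216.8]
tcp_rot: [-180.0, 0.0, 133.3]
ft_force: [0.1, 0.2, 0.6]
finger_gap: 85.2
grip_force: 0.0
```

Request:
{"api": "play_rows", "payload": {
  "motion": [
    [[-4.5, 0.3, 0.3, 0, 0, 4.9], [-8.9, 0.6, 0.6, 0, 0, 9.7], [-13.3, 0.9, 0.9, 0, 0, 14.5], [-17.7, 1.2, 1.2, 0, 0, 19.3], [-22.2, 1.5, 1.5, 0, 0, 24.2]]
  ]
}}

```text
time: 1.15
tool_pos: [556.8, 252.6, 201.9]
tcp_rot: [-180.0, -0.0, 109.1]
ft_force: [0.5, 0.2, 0.2]
finger_gap: 85.7
grip_force: 0.0
```

Request:
{"api": "play_rows", "payload": {
  "motion": [
    [[-3.9, 2.1, 0.3, 0, 0, 4.8], [-7.8, 4.2, 0.6, 0, 0, 9.6], [-11.7, 6.3, 0.9, 0, 0, 14.4], [-15.6, 8.4, 1.1, 0, 0, 19.3], [-15.6, 8.4, 1.1, 0, 0, 19.3]]
  ]
}}

```text
time: 1.65
tool_pos: [688.9, 129.2, 188.9]
tcp_rot: [-179.9, 0.1, 89.5]
ft_force: [0.5, -0.1, -0.1]
finger_gap: 85.2
grip_force: 0.0
```

```bash
cat >> h.py <<'E'
def look(name):
    from bench import sensors,optics
    st=sensors.sense();s=optics.snapshot("wrist");cv2.imwrite(f"pics/{name}.png",s["pixels"][:,:,::-1])
    K,R,t=wristcam(s,st);np.savez(f"{name}.npz",pixels=s["pixels"],K=K,R=R,t=t)
    print(name,st["tool_pos"].round(1),st["tcp_rot"].round(2),st["time"]);return s["pixels"],K,R,t
E
python3 -c "
from h import *
look('w1')"
```

```text
w1 [688.9 129.2 188.9] [-1.799e+02  1.100e-01  8.949e+01] 1.65
```

View pics/w1.png

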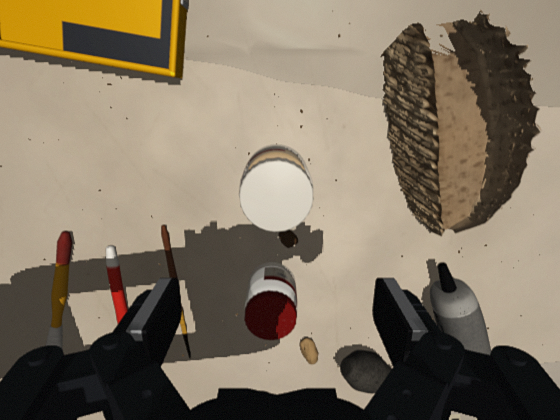

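The wrist view shows the white lid centred at about (276,194) and the red lid at about (271,314). The fingers are at the bottom of the frame.

```bash
python3 - <<'E'
from h import *
d=np.load("w1.npz");K,R,t=d["K"],d["R"],d["t"]
hsv=cv2.cvtColor(d["pixels"],cv2.COLOR_RGB2HSV);H,S,V=[hsv[...,i].astype(int) for i in range(3)]
for n,m,b,z in(("resin",(V>170)&(S<30),(220,120,330,240),79),("solv",((H<8)|(H>172))&(S>120),(230,280,310,345),67)):
    mm=np.zeros(m.shape,np.uint8);mm[b[1]:b[3],b[0]:b[2]]=m[b[1]:b[3],b[0]:b[2]]
    c=max(cv2.findContours(mm,0,1)[0],key=cv2.contourArea);h=cv2.convexHull(c)
    w=np.array([ray(K,R,t,q[0],z)[:2] for q in h],np.float32)
    print(n,cv2.boundingRect(c),w.min(0),w.max(0),(w.min(0)+w.max(0))/2,cv2.minEnclosingCircle(w))
plan([(686,134,60,90)])
E
```

```text
resin (240, 161, 73, 70) [659.9692  109.72769] [715.78125 165.4145 ] [687.87524 137.5711 ] ((687.7176513671875, 137.57089233398438), 28.327394485473633)
solv (245, 291, 52, 49) [657.9296     -6.4813404] [705.1503    45.893665] [681.54      19.706161] ((681.4550170898438, 19.61859893798828), 26.286128997802734)
from [687.5 131.6 189.3] [-1.7987e+02  4.0000e-02  8.9710e+01] t 1.7 gap 85.5
[[[0.1,-0.0,4.3,0.0,0.0,-0.1],[0.2,-0.1,8.6,0.0,0.0,-0.2],[0.2,-0.1,12.9,0.0,0.0,-0.3]]]
end [686.5 133.6  60.3] 90.0
```

```bash
cat > lids.py <<'E'
from h import *
import sys
look('w2');look(sys.argv[1])
d=np.load(sys.argv[1]+".npz");K,R,t=d["K"],d["R"],d["t"]
hsv=cv2.cvtColor(d["pixels"],cv2.COLOR_RGB2HSV);H,S,V=[hsv[...,i].astype(int) for i in range(3)]
for n,m,z in(("resin",(V>170)&(S<30),79),("solv",((H<8)|(H>172))&(S>120)&(V>60),67)):
    for c in sorted(cv2.findContours(m.astype(np.uint8),0,1)[0],key=cv2.contourArea)[-2:]:
        h=cv2.convexHull(c)
        w=np.array([ray(K,R,t,q[0],z)[:2] for q in h],np.float32)
        print(n,cv2.boundingRect(c),w.min(0),w.max(0),(w.min(0)+w.max(0))/2)
plan([(687,135,60,90)])
E
python3 lids.py w3
```

```text
w2 [687.5 131.6 189.3] [-1.7987e+02  4.0000e-02  8.9710e+01] 1.7
w3 [686.7 133.3 189.9] [-179.88   -0.     89.86] 1.75
resin (254, 282, 40, 19) [666.3812   48.14867] [699.91113   65.953064] [683.1462    57.050865]
resin (243, 166, 73, 70) [659.8337  109.22028] [716.0595  165.61577] [687.9466  137.41803]
solv (109, 269, 20, 54) [537.874     16.474905] [549.7356    71.959984] [543.8048    44.217445]
solv (276, 303, 22, 40) [685.0629    -6.343957] [704.7256   36.97436] [694.8943    15.315203]
from [686.2 134.4 190.5] [-1.7992e+02 -1.0000e-02  8.9950e+01] t 1.8 gap 85.7
[[[0.0,0.0,4.4,0.0,0.0,-0.0],[0.0,0.1,8.7,0.0,0.0,-0.0],[0.1,0.1,13.1,0.0,0.0,-0.0]]]
end [687.2 135.4  59.5] 90.0
```

Request:
{"api": "play_rows", "payload": {
  "motion": [
    [[0.1, 0.1, 4, 0, 0, 0], [0.2, 0.1, 8, 0, 0, 0], [0.2, 0.1, 12, 0, 0, 0], [0.2, 0.1, 15, 0, 0, 0], [0.2, 0.1, 15.7, 0, 0, 0]]
  ]
}}

```text
time: 2.3
tool_pos: [683.3, 137.6, 29.4]
tcp_rot: [-179.6, 0.0, 90.1]
ft_force: [-0.9, 0.5, 0.1]
finger_gap: 85.4
grip_force: 0.0
```

Request:
{"api": "play_rows", "payload": {
  "motion": [
    [[0, 0, 0, 0, 0, 0], [0, 0, 0, 0, 0, 0], [0, 0, 0, 0, 0, 0], [0, 0, 0, 0, 0, 0], [0, 0, 0, 0, 0, 0]]
  ],
  "jaw": 0,
  "squeeze": 40
}}

```text
time: 2.8
tool_pos: [689.4, 136.9, 37.3]
tcp_rot: [179.8, -0.0, 90.0]
ft_force: [-1.7, -0.3, 6.7]
finger_gap: 59.2
grip_force: 44.2
```

Request:
{"api": "play_rows", "payload": {
  "motion": [
    [[0, 0, 0, 0, 0, 0], [0, 0, 0, 0, 0, 0], [0, 0, 0, 0, 0, 0]]
  ]
}}

```text
time: 3.1
tool_pos: [689.4, 136.9, 37.3]
tcp_rot: [179.8, -0.0, 90.0]
ft_force: [-0.9, 0.8, 7.8]
finger_gap: 59.1
grip_force: 44.2
```

```bash
python3 - <<'E'
from h import *
plan([(689,137,60,90),(680,110,145,90),(584,-263,150,90)],per=42)
E
```

```text
from [689.4 136.9  37.3] [ 1.7976e+02 -5.0000e-02  8.9950e+01] t 3.1 gap 59.1
[[[0.0,-0.0,-2.3,0.0,0.0,-0.0],[-0.9,-0.3,-5.1,0.0,0.0,-0.0],[-1.8,-0.6,-7.9,0.0,0.0,-0.0],[-2.7,-0.9,-10.8,0.0,0.0,-0.0],[-6.4,-1.9,-10.8,0.0,0.0,-0.0]]]
[[[-3.7,-1.0,-0.1,0.0,0.0,-0.0],[-7.5,-1.9,-0.1,0.0,0.0,-0.0],[-11.2,-2.9,-0.2,0.0,0.0,-0.0],[-14.9,-3.8,-0.2,0.0,0.0,-0.0],[-18.7,-4.8,-0.3,0.0,0.0,-0.0]]]
[[[-3.7,-0.9,-0.0,0.0,0.0,-0.0],[-7.4,-1.9,-0.1,0.0,0.0,-0.0],[-11.2,-2.9,-0.1,0.0,0.0,-0.0],[-14.9,-3.8,-0.2,0.0,0.0,-0.0]]]
end [ 584.1 -263.1  150.3] 90.0
```

Request:
{"api": "play_rows", "payload": {
  "motion": [
    [[0, 0, -1.5, 0, 0, 0], [0, 0, -4.5, 0, 0, 0], [-0.8, -0.3, -8, 0, 0, 0], [-2.7, -0.9, -11, 0, 0, 0], [-6, -1.7, -12, 0, 0, 0]]
  ]
}}

```text
time: 3.6
tool_pos: [672.8, 77.7, 160.5]
tcp_rot: [179.6, -0.1, 90.1]
ft_force: [0.4, -2.1, -1.5]
finger_gap: 59.0
grip_force: 43.7
```

Request:
{"api": "play_rows", "payload": {
  "motion": [
    [[-3.7, -1, 0, 0, 0, 0], [-7.5, -1.9, 0, 0, 0, 0], [-11.2, -2.9, 0, 0, 0, 0], [-14.9, -3.8, 0, 0, 0, 0], [-18.7, -4.8, 0, 0, 0, 0]]
  ]
}}

```text
time: 4.1
tool_pos: [621.9, -111.9, 155.5]
tcp_rot: [180.0, 0.0, 90.0]
ft_force: [1.2, -0.3, -2.0]
finger_gap: 58.9
grip_force: 43.7
```

Request:
{"api": "play_rows", "payload": {
  "motion": [
    [[-3.8, -1, 0, 0, 0, 0], [-7.6, -2, 0, 0, 0, 0], [-11.4, -3, 0, 0, 0, 0], [-14, -3.6, 0, 0, 0, 0], [-15.3, -4, 0, 0, 0, 0]]
  ]
}}

```text
time: 4.6
tool_pos: [581.4, -266.2, 155.4]
tcp_rot: [180.0, 0.1, 89.8]
ft_force: [0.3, -0.2, -2.2]
finger_gap: 59.0
grip_force: 43.7
```

Request:
{"api": "play_rows", "payload": {
  "motion": [
    [[0, 0, 0, 0, 0, 0], [0, 0, 0, 0, 0, 0]]
  ]
}}

```text
time: 4.8
tool_pos: [582.5, -262.7, 154.6]
tcp_rot: [180.0, -0.0, 89.9]
ft_force: [0.3, 1.4, -2.2]
finger_gap: 58.8
grip_force: 43.7
```

```bash
python3 - <<'E'
from h import *
look('w4')
E
```

```text
w4 [ 582.5 -262.7  154.6] [ 1.7998e+02 -3.0000e-02  8.9940e+01] 4.8
```

View pics/w4.png

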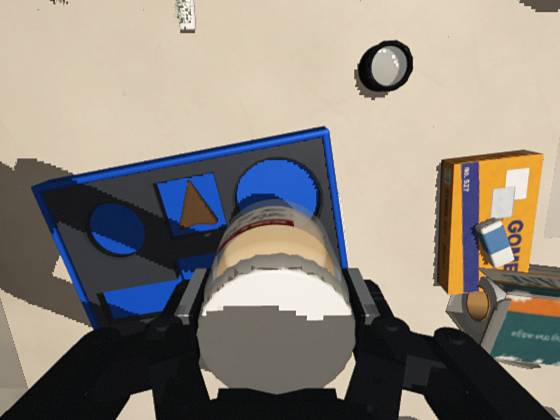

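The wrist view shows the jar held upright. The blue tray's top rim corners are at (328,128) and (33,187), the small well's rim centre at about (116,229), and the jar well spans x 235–320 with its top edge at y 158.

```bash
python3 - <<'E'
from h import *
d=np.load("w4.npz");K,R,t=d["K"],d["R"],d["t"];g=lambda u,v,z:ray(K,R,t,(u,v),z)[:2]
a=g(328,128,26);b=g(33,187,26);sw=g(116.5,229.5,22);tb=[g(235,193,22),g(320,193,22),g(277,158,22)]
print(a,b,np.linalg.norm(a-b),sw,tb)
v=b-a;yaw=np.arctan2(-v[0],v[1]);M=TH(yaw);c=(a+b)/2-M@[86.5,0]
print("yaw",np.degrees(yaw),"c",c,"jar",c+M@[33.5,-74],"small",c+M@[33.5,72])
yaw=np.radians(100.6);M=TH(yaw);c=np.array([516,-311.8]);print("top: jar",c+M@[33.5,-74],"small",c+M@[33.5,72])
print("loupe",g(386,66,27))
E
```

```text
[ 622.16580413 -203.98550462] [ 381.45113903 -251.13461314] 245.2887857821543 [ 442.37000985 -290.54531407] [array([ 547.11717162, -257.58607179]), array([ 618.59587467, -257.66304967]), array([ 582.45584304, -228.08780583])]
yaw 101.08229743328464 c [ 518.43539512 -312.44701556] jar [ 584.61612177 -265.34753127] small [ 441.33871513 -293.41147158]
top: jar [ 582.57484559 -265.25926586] small [ 439.06628462 -292.11616305]
loupe [ 662.40402564 -159.60245184]
```

Request:
{"api": "play_rows", "payload": {
  "motion": [
    [[-0.2, 0.1, 2.5, 0, 0, 0], [-0.2, 0.1, 5.5, 0, 0, 0], [-0.2, 0.1, 8, 0, 0, 0], [-0.2, 0.1, 9.5, 0, 0, 0], [-0.2, 0.1, 10.3, 0, 0, 0]]
  ]
}}

```text
time: 5.35
tool_pos: [582.8, -263.7, 49.5]
tcp_rot: [-179.9, -0.1, 90.0]
ft_force: [-0.8, 0.4, -1.9]
finger_gap: 58.7
grip_force: 43.6
```

Request:
{"api": "play_rows", "payload": {
  "motion": [
    [[0, 0, 0.2, 0, 0, 0], [0, 0, 0.4, 0, 0, 0], [0, 0, 0.6, 0, 0, 0], [0, 0, 0.8, 0, 0, 0], [0, 0, 0.8, 0, 0, 0]]
  ]
}}

```text
time: 5.85
tool_pos: [583.5, -265.7, 43.7]
tcp_rot: [180.0, 0.0, 89.9]
ft_force: [-0.2, -0.1, -2.4]
finger_gap: 58.7
grip_force: 43.6
```

Request:
{"api": "play_rows", "payload": {
  "motion": [
    [[0, 0, 0.1, 0, 0, 0], [0, 0, 0.2, 0, 0, 0], [0, 0, 0.3, 0, 0, 0], [0, 0, 0.3, 0, 0, 0]]
  ]
}}

```text
time: 6.25
tool_pos: [583.5, -265.7, 41.4]
tcp_rot: [180.0, 0.0, 90.0]
ft_force: [-2.9, 1.3, 5.8]
finger_gap: 58.9
grip_force: 43.8
```

```bash
python3 - <<'E'
from h import *
from bench import optics
s=optics.snapshot("top");cv2.imwrite("pics/t1.png",cv2.resize(s["pixels"][140:300,350:500,::-1],None,fx=3,fy=3))
s=optics.snapshot("scene");cv2.imwrite("pics/s1.png",cv2.resize(s["pixels"][150:330,290:470,::-1],None,fx=3,fy=3))
E
```

```text
(no output)
```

View pics/s1.png

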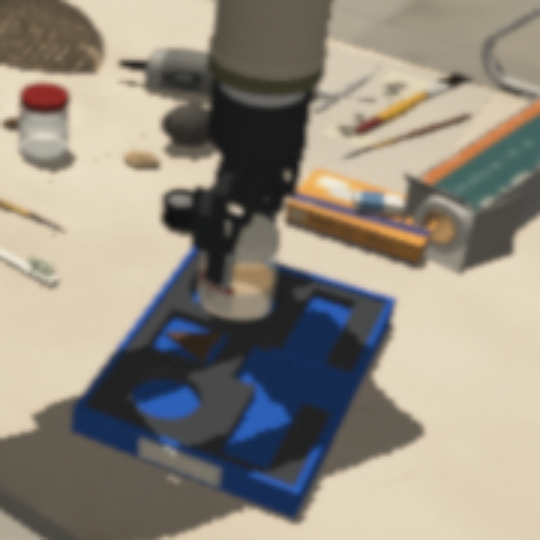

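Contact came at z 41.4, which matches the well floor, so I'll release and go to the brush.

Request:
{"api": "play_rows", "payload": {
  "motion": [
    [[0, 0, -0.1, 0, 0, 0], [0, 0, -0.2, 0, 0, 0], [0, 0, -0.2, 0, 0, 0], [0, 0, -0.2, 0, 0, 0], [0, 0, -0.2, 0, 0, 0]]
  ],
  "jaw": 1
}}

```text
time: 6.85
tool_pos: [583.2, -265.4, 42.2]
tcp_rot: [-180.0, -0.0, 90.0]
ft_force: [0.7, 0.7, 0.5]
finger_gap: 85.1
grip_force: 0.0
```

Request:
{"api": "play_rows", "payload": {
  "motion": [
    [[0, 0, -1, 0, 0, 0], [0, 0, -4, 0, 0, 0], [0, 0, -7.5, 0, 0, 0], [0, 0, -10, 0, 0, 0], [0, 0, -11, 0, 0, 0]]
  ]
}}

```text
time: 7.35
tool_pos: [585.1, -266.4, 157.0]
tcp_rot: [179.7, 0.2, 90.0]
ft_force: [-0.2, 0.2, 0.3]
finger_gap: 85.4
grip_force: 0.0
```

```bash
python3 - <<'E'
from h import *
look('w5')
plan([(443,-10,120,74)])
E
```

```text
w5 [ 585.1 -266.4  157. ] [1.7969e+02 1.7000e-01 8.9950e+01] 7.35
from [ 585.2 -266.5  157.1] [179.69   0.18  89.95] t 7.4 gap 85.3
[[[3.7,-2.0,0.5,0.0,0.0,2.3],[7.3,-4.1,1.1,0.0,0.0,4.6],[11.0,-6.1,1.6,0.0,0.0,6.8],[14.6,-8.1,2.1,0.0,0.0,9.1],[18.3,-10.2,2.6,0.0,0.0,11.4]]]
[[[3.2,-2.7,0.6,0.0,0.0,2.3],[6.4,-5.4,1.1,0.0,0.0,4.6]]]
end [443.1 -10.  120.1] 74.0
```

View pics/w5.png

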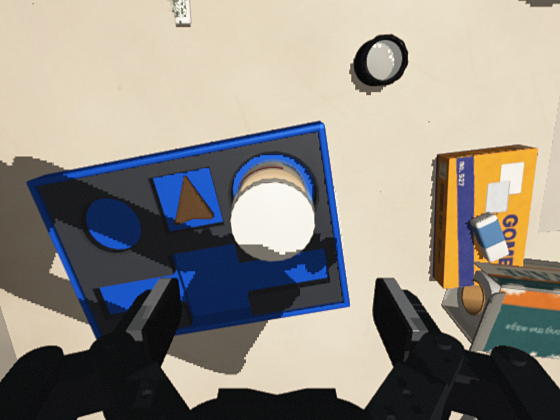

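The resin jar stands in its well with the lid centred at about (272,215), and the tooth is still in its pocket. On to the brush.

Request:
{"api": "play_rows", "payload": {
  "motion": [
    [[3.7, -2, 0.5, 0, 0, 2.3], [7.3, -4.1, 1.1, 0, 0, 4.6], [11, -6.1, 1.6, 0, 0, 6.8], [14.6, -8.1, 2.1, 0, 0, 9.1], [18.3, -10.2, 2.6, 0, 0, 11.4]]
  ],
  "jaw": 0.6
}}

```text
time: 7.9
tool_pos: [479.5, -80.9, 124.4]
tcp_rot: [-179.9, -0.0, 78.4]
ft_force: [0.3, 0.8, 0.4]
finger_gap: 51.5
grip_force: 0.0
```

Request:
{"api": "play_rows", "payload": {
  "motion": [
    [[3.2, -2.7, 0.6, 0, 0, 2.3], [5.5, -4.6, 1, 0, 0, 4.6], [6.4, -5.4, 1.1, 0, 0, 4.6], [6.4, -5.4, 1.1, 0, 0, 4.6], [6.4, -5.4, 1.1, 0, 0, 4.6]]
  ]
}}

```text
time: 8.4
tool_pos: [441.7, -9.5, 115.3]
tcp_rot: [180.0, 0.0, 74.0]
ft_force: [0.2, -0.6, 0.6]
finger_gap: 51.1
grip_force: 0.0
```

```bash
python3 - <<'E'
from h import *
look('w6')
E
```

```text
w6 [441.7  -9.5 115.3] [1.7998e+02 3.0000e-02 7.4010e+01] 8.4
```

View pics/w6.png

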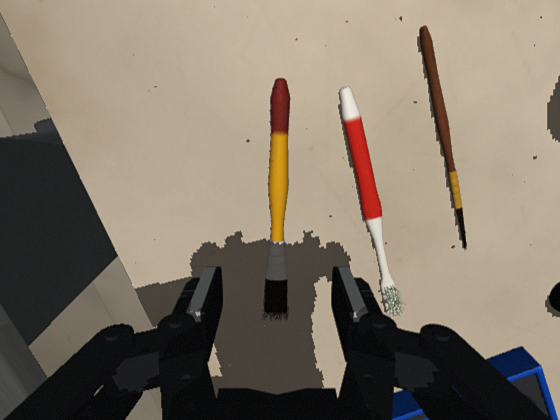

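The wrist view shows the brush handle end at (280,78), the ferrule start at (277,243) and the bristle tip at about (275,317). The toothbrush end is at (346,87), its red part ends at (372,219), and its head is at about (393,313).

```bash
python3 - <<'E'
from h import *
d=np.load("w6.npz");K,R,t=d["K"],d["R"],d["t"];g=lambda u,v,z:ray(K,R,t,(u,v),z)[:2]
for n,A,B in(("brush",(280,79,8),(277,243,8)),("brushtip",(280,79,8),(275,318,6)),("tooth",(346,87,8),(372,219,8)),("ttip",(346,87,8),(394,315,5))):
    a,b=g(*A),g(*B);v=a-b;print(n,a.round(1),b.round(1),np.linalg.norm(v).round(1),np.degrees(np.arctan2(v[1],v[0])).round(1))
a,b=g(280,79,8),g(277,243,8);u=(a-b)/np.linalg.norm(a-b);o=b+u*27;print("origin",o,"grasp",o+u*4)
M=TH(np.radians(100.8));c=np.array([517,-312.2]);gr=c+M@[-40.5,0];print("blue groove mid",gr)
plan([(o[0]+u[0]*4,o[1]+u[1]*4,40,74),(o[0]+u[0]*4,o[1]+u[1]*4,4,74)],per=30)
E
```

```text
brush [469.3  79.5] [433.5 -38. ] 122.9 73.1
brushtip [469.3  79.5] [ 411.8 -107.7] 195.9 72.9
tooth [511.7  62. ] [510.7 -38.8] 100.8 89.5
ttip [511.7  62. ] [ 513.  -134.3] 196.3 90.4
origin [441.38665174 -12.213112  ] grasp [442.55136551  -8.38643696]
blue groove mid [ 524.58894324 -351.98263365]
from [441.9  -9.9 115.5] [1.7996e+02 2.0000e-02 7.3960e+01] t 8.45 gap 51.3
[[[0.1,0.0,2.5,0.0,0.0,-0.0],[0.1,0.0,5.0,0.0,0.0,-0.0],[0.2,0.0,7.5,0.0,0.0,-0.0],[0.2,0.0,9.3,0.0,0.0,-0.0],[0.2,0.0,11.1,0.0,0.0,-0.0]]]
end [442.5  -7.9   4.5] 74.0
```

Request:
{"api": "play_rows", "payload": {
  "motion": [
    [[0.1, 0, 3, 0, 0, 0.5], [0.1, 0, 6, 0, 0, 1], [0.1, 0, 9, 0, 0, 1], [0.1, 0, 10.7, 0, 0, 1], [0.1, 0, 11.2, 0, 0, 1]]
  ]
}}

```text
time: 8.95
tool_pos: [440.2, -8.9, 1.1]
tcp_rot: [-179.8, 0.0, 72.9]
ft_force: [0.0, 0.2, 0.4]
finger_gap: 51.6
grip_force: 0.0
```

Request:
{"api": "play_rows", "payload": {
  "motion": [
    [[0, 0, 0, 0, 0, 0], [0, 0, 0, 0, 0, 0], [0, 0, 0, 0, 0, 0]]
  ]
}}

```text
time: 9.25
tool_pos: [442.9, -8.4, 4.7]
tcp_rot: [179.9, -0.0, 72.9]
ft_force: [0.9, 0.2, 0.2]
finger_gap: 51.4
grip_force: 0.0
```

Request:
{"api": "play_rows", "payload": {
  "motion": [
    [[0, 0, 0, 0, 0, 0], [0, 0, 0, 0, 0, 0], [0, 0, 0, 0, 0, 0], [0, 0, 0, 0, 0, 0], [0, 0, 0, 0, 0, 0]]
  ],
  "jaw": 0,
  "squeeze": 30
}}

```text
time: 9.75
tool_pos: [442.1, -8.0, 3.9]
tcp_rot: [179.9, -0.0, 73.0]
ft_force: [-0.3, 0.4, 5.3]
finger_gap: 14.9
grip_force: 30.0
```

Request:
{"api": "play_rows", "payload": {
  "motion": [
    [[0, 0, 0, 0, 0, 0], [0, 0, 0, 0, 0, 0]]
  ]
}}

```text
time: 9.95
tool_pos: [442.1, -8.0, 4.0]
tcp_rot: [179.9, -0.0, 73.0]
ft_force: [-0.8, 0.4, 6.4]
finger_gap: 14.8
grip_force: 30.0
```

```bash
python3 - <<'E'
from h import *
plan([(442,-8,40,73),(450,-40,120,73),(529,-351.2,150,10.8)],per=42)
E
```

```text
from [442.1  -8.    4. ] [ 1.7994e+02 -1.0000e-02  7.2960e+01] t 9.95 gap 14.8
[[[-0.0,-0.0,-3.6,0.0,0.0,-0.0],[-0.9,0.6,-6.3,0.0,0.0,-0.0],[-1.9,1.1,-8.9,0.0,0.0,-0.0],[-2.8,1.7,-11.6,0.0,0.0,-0.0],[-6.3,3.8,-12.0,0.0,0.0,7.7]]]
[[[-3.1,2.5,-0.4,0.0,0.0,7.8],[-6.2,5.0,-0.7,0.0,0.0,15.6],[-9.3,7.5,-1.1,0.0,0.0,23.4],[-12.4,10.1,-1.5,0.0,0.0,31.1],[-15.6,12.6,-1.9,0.0,0.0,38.9]]]
[[[-0.8,3.9,-0.3,0.0,0.0,7.8],[-1.7,7.8,-0.7,0.0,0.0,15.6]]]
end [ 528.5 -351.2  150. ] 10.8
```

Request:
{"api": "play_rows", "payload": {
  "motion": [
    [[0, 0, -2, 0, 0, 0], [-0.9, 0.6, -5.5, 0, 0, 0], [-1.9, 1.1, -9, 0, 0, 0], [-2.8, 1.7, -11.6, 0, 0, 0], [-6.3, 3.8, -12, 0, 0, 7.7]]
  ]
}}

```text
time: 10.45
tool_pos: [461.5, -78.5, 127.3]
tcp_rot: [179.7, -0.1, 65.4]
ft_force: [0.7, 0.8, -0.7]
finger_gap: 14.5
grip_force: 29.4
```

Request:
{"api": "play_rows", "payload": {
  "motion": [
    [[-3.1, 2.5, -0.4, 0, 0, 7.8], [-6.2, 5, -0.7, 0, 0, 15.6], [-9.3, 7.5, -1.1, 0, 0, 23.4], [-12.4, 10.1, -1.5, 0, 0, 31.1], [-15.6, 12.6, -1.9, 0, 0, 38.9]]
  ]
}}

```text
time: 10.95
tool_pos: [508.5, -275.2, 142.0]
tcp_rot: [-180.0, 0.0, 26.0]
ft_force: [0.9, -0.5, -0.1]
finger_gap: 14.4
grip_force: 29.4
```

Request:
{"api": "play_rows", "payload": {
  "motion": [
    [[-0.8, 3.9, -0.3, 0, 0, 7.8], [-1.5, 6.8, -0.6, 0, 0, 13], [-1.7, 7.8, -0.7, 0, 0, 15.6], [-1.7, 7.8, -0.7, 0, 0, 15.6], [-1.7, 7.8, -0.7, 0, 0, 15.6]]
  ]
}}

```text
time: 11.45
tool_pos: [527.5, -350.6, 148.6]
tcp_rot: [-179.9, 0.0, 10.8]
ft_force: [0.4, -0.7, 0.2]
finger_gap: 14.2
grip_force: 29.4
```

```bash
python3 - <<'E'
from h import *
look('w7')
plan([(529,-351.2,20,10.8)])
E
```

```text
w7 [ 527.5 -350.6  148.6] [-1.7993e+02  4.0000e-02  1.0830e+01] 11.45
from [ 527.6 -350.2  148.7] [-1.7993e+02  4.0000e-02  1.0860e+01] t 11.5 gap 14.2
[[[0.0,0.0,4.3,0.0,0.0,0.0],[0.1,0.1,8.6,0.0,0.0,0.0],[0.1,0.1,12.9,0.0,0.0,0.1]]]
end [ 528.7 -351.    19.7] 10.8
```

View pics/w7.png

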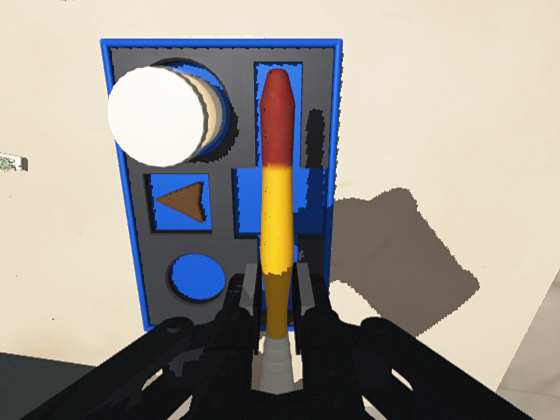

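The tray is seen square on with the brush above the groove. The groove's far end is centred at about (278,62), and the finger cut-out's upper left corner is at (236,168).

```bash
python3 - <<'E'
from h import *
d=np.load("w7.npz");K,R,t=d["K"],d["R"],d["t"];g=lambda u,v,z:ray(K,R,t,(u,v),z)[:2]
M=TH(np.radians(100.8));c=np.array([517,-312.2])
for n,uv,z,q in(("groove end",(278.5,62),22,(-40.5,-110)),("cutout UL",(236,168),22,(-3,-31)),("cornerUL",(101,40),26,(86.5,-125)),("cornerUR",(342,40),26,(-86.5,-125))):
    w=g(*uv,z);print(n,w.round(1),"pred",(c+M@q).round(1),"tray",(M.T@(w-c)).round(1))
E
```

```text
groove end [ 631.3 -332.3] pred [ 632.6 -331.4] tray [ -41.2 -108.6]
cutout UL [ 548.2 -313.6] pred [ 548.  -309.3] tray [ -7.2 -30.4]
cornerUL [ 621.5 -207.1] pred [ 623.6 -203.8] tray [  83.7 -122.4]
cornerUR [ 653.3 -373.5] pred [ 656.  -373.7] tray [ -85.7 -122.4]
```

Request:
{"api": "play_rows", "payload": {
  "motion": [
    [[0.1, 0.1, 3.5, 0, 0, 0], [0.1, 0.1, 7, 0, 0, 0], [0.1, 0.1, 10, 0, 0, 0], [0.1, 0.1, 11.5, 0, 0, 0], [0.1, 0.1, 12.2, 0, 0, 0]]
  ]
}}

```text
time: 12.0
tool_pos: [528.0, -350.3, 25.4]
tcp_rot: [-179.9, 0.1, 10.8]
ft_force: [-0.9, -0.0, -0.3]
finger_gap: 14.3
grip_force: 29.4
```

Request:
{"api": "play_rows", "payload": {
  "motion": [
    [[0, 0, 0.2, 0, 0, 0], [0, 0, 0.4, 0, 0, 0], [0, 0, 0.6, 0, 0, 0], [0, 0, 0.8, 0, 0, 0], [0, 0, 0.9, 0, 0, 0]]
  ]
}}

```text
time: 12.5
tool_pos: [529.3, -352.3, 18.8]
tcp_rot: [180.0, -0.0, 10.8]
ft_force: [0.2, -0.2, 0.3]
finger_gap: 14.7
grip_force: 29.4
```

Request:
{"api": "play_rows", "payload": {
  "motion": [
    [[0, 0, 0.1, 0, 0, 0], [0, 0, 0.1, 0, 0, 0]]
  ]
}}

```text
time: 12.7
tool_pos: [529.0, -352.0, 17.2]
tcp_rot: [-180.0, 0.0, 10.8]
ft_force: [0.1, -0.3, -1.1]
finger_gap: 14.2
grip_force: 29.4
```

Not quite seated yet, so I'll go 1.5 mm lower, open to about 40 mm and lift.

Request:
{"api": "play_rows", "payload": {
  "motion": [
    [[0, 0, 0.1, 0, 0, 0], [0, 0, 0.2, 0, 0, 0], [0, 0, 0.2, 0, 0, 0]]
  ]
}}

```text
time: 13.0
tool_pos: [529.1, -352.2, 15.9]
tcp_rot: [180.0, -0.0, 10.8]
ft_force: [-1.9, 0.7, 4.3]
finger_gap: 14.5
grip_force: 29.9
```

Request:
{"api": "play_rows", "payload": {
  "motion": [
    [[0, 0, 0, 0, 0, 0], [0, 0, 0, 0, 0, 0], [0, 0, 0, 0, 0, 0], [0, 0, 0, 0, 0, 0]]
  ],
  "jaw": 0.42
}}

```text
time: 13.4
tool_pos: [529.0, -351.9, 15.1]
tcp_rot: [-180.0, 0.0, 10.8]
ft_force: [-0.6, -0.1, 0.2]
finger_gap: 35.8
grip_force: 0.0
```

Request:
{"api": "play_rows", "payload": {
  "motion": [
    [[0, 0, -1, 0, 0, 0], [0, 0, -4, 0, 0, 0], [0, 0, -8, 0, 0, 0], [0, 0, -12, 0, 0, 0], [0, 0, -15, 0, 0, 0]]
  ]
}}

```text
time: 13.9
tool_pos: [529.8, -352.6, 169.4]
tcp_rot: [179.8, -0.1, 10.8]
ft_force: [1.4, -0.4, 0.1]
finger_gap: 35.8
grip_force: 0.0
```

```bash
python3 - <<'E'
from h import *
look('w8')
plan([(681,18,180,90)])
E
```

```text
w8 [ 529.8 -352.6  169.4] [ 1.7985e+02 -1.3000e-01  1.0750e+01] 13.9
from [ 531.9 -354.2  175.3] [179.53  -0.41  10.76] t 13.95 gap 35.9
[[[2.2,-3.4,-0.0,0.0,0.0,-7.9],[4.3,-6.8,-0.1,0.0,0.0,-15.8],[6.5,-10.1,-0.1,0.0,0.0,-23.8],[8.6,-13.5,-0.2,0.0,0.0,-31.7],[10.8,-16.9,-0.2,0.0,0.0,-39.6]]]
[[[3.8,-1.2,-0.1,0.0,0.0,-7.9],[7.6,-2.4,-0.1,0.0,0.0,-15.9],[11.4,-3.7,-0.2,0.0,0.0,-23.8],[15.3,-4.9,-0.2,0.0,0.0,-31.7],[19.1,-6.1,-0.3,0.0,0.0,-39.6]]]
end [681.3  18.  180.3] 90.0
```

View pics/w8.png

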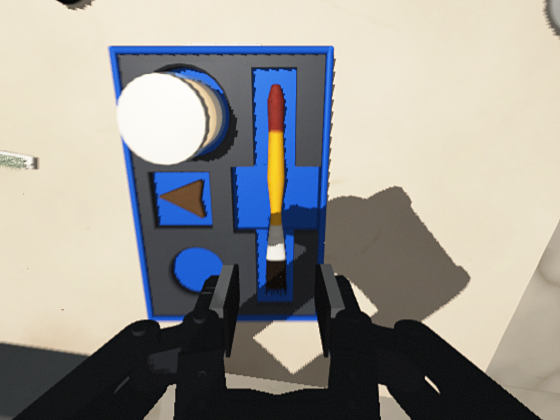

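The brush lies in the groove from (276,85) to (275,290), and the blue kit is complete. Next is the solvent jar.

Request:
{"api": "play_rows", "payload": {
  "motion": [
    [[2.2, -3.4, 0, 0, 0, -7.9], [4.3, -6.8, -0.1, 0, 0, -15.8], [6.5, -10.1, -0.1, 0, 0, -23.8], [8.6, -13.5, -0.2, 0, 0, -31.7], [10.8, -16.9, -0.2, 0, 0, -39.6]]
  ],
  "jaw": 1
}}

```text
time: 14.45
tool_pos: [604.1, -164.4, 168.2]
tcp_rot: [179.9, -0.0, 50.7]
ft_force: [0.5, 0.8, -0.2]
finger_gap: 85.0
grip_force: 0.0
```

Request:
{"api": "play_rows", "payload": {
  "motion": [
    [[3.8, -1.2, -0.1, 0, 0, -7.9], [7.6, -2.4, -0.1, 0, 0, -15.9], [11.4, -3.7, -0.2, 0, 0, -23.8], [15.3, -4.9, -0.2, 0, 0, -31.7], [19.1, -6.1, -0.3, 0, 0, -39.6]]
  ]
}}

```text
time: 14.95
tool_pos: [678.9, 21.9, 170.9]
tcp_rot: [180.0, 0.0, 90.3]
ft_force: [0.6, 0.2, 0.1]
finger_gap: 85.4
grip_force: 0.0
```

Request:
{"api": "play_rows", "payload": {
  "motion": [
    [[0, 0, 0, 0, 0, 0], [0, 0, 0, 0, 0, 0], [0, 0, 0, 0, 0, 0], [0, 0, 0, 0, 0, 0]]
  ]
}}

```text
time: 15.35
tool_pos: [678.2, 18.8, 170.4]
tcp_rot: [-180.0, 0.0, 89.8]
ft_force: [-0.1, 0.0, -0.1]
finger_gap: 85.2
grip_force: 0.0
```

```bash
sed -i "s/look('w2');//; s/plan(.*/plan([(682,18,30,90)])/; s/&(V>60)//" lids.py; python3 lids.py w9
```

```text
w9 [678.2  18.8 170.4] [-1.7999e+02  2.0000e-02  8.9820e+01] 15.35
resin (115, 281, 14, 29) [549.8427   -61.467903] [557.6882   -35.692066] [553.76544  -48.579987]
resin (87, 143, 12, 23) [546.181     56.147507] [554.1907    71.298996] [550.18585  63.72325]
solv (88, 167, 30, 80) [538.60516  -11.164184] [551.9798    52.287678] [545.2925    20.561747]
solv (251, 181, 62, 62) [658.0427    -8.124727] [704.92633   41.355167] [681.4845   16.61522]
from [678.3  18.8 170.4] [-1.800e+02  1.000e-02  8.982e+01] t 15.4 gap 85.4
[[[-0.0,0.1,3.5,0.0,0.0,-0.0],[-0.0,0.2,7.0,0.0,0.0,-0.1],[-0.1,0.3,10.5,0.0,0.0,-0.1],[-0.1,0.4,14.0,0.0,0.0,-0.2]]]
end [682.3  17.8  30.4] 90.0
```

Request:
{"api": "play_rows", "payload": {
  "motion": [
    [[-0.2, 0.3, 3.5, 0, 0, 0], [-0.2, 0.3, 7, 0, 0, 0], [-0.2, 0.3, 10.5, 0, 0, 0], [-0.2, 0.3, 13.2, 0, 0, 0], [-0.2, 0.3, 14.1, 0, 0, 0]]
  ]
}}

```text
time: 15.9
tool_pos: [678.5, 17.2, 25.1]
tcp_rot: [-179.6, -0.0, 89.9]
ft_force: [-0.6, -0.1, -0.7]
finger_gap: 85.3
grip_force: 0.0
```

Request:
{"api": "play_rows", "payload": {
  "motion": [
    [[0, 0, 0, 0, 0, 0], [0, 0, 0, 0, 0, 0]]
  ]
}}

```text
time: 16.1
tool_pos: [682.6, 17.7, 31.1]
tcp_rot: [179.9, 0.0, 89.9]
ft_force: [-0.7, 0.1, -0.2]
finger_gap: 85.1
grip_force: 0.0
```

Request:
{"api": "play_rows", "payload": {
  "motion": [
    [[0, 0, 0, 0, 0, 0], [0, 0, 0, 0, 0, 0], [0, 0, 0, 0, 0, 0], [0, 0, 0, 0, 0, 0], [0, 0, 0, 0, 0, 0]]
  ],
  "jaw": 0,
  "squeeze": 40
}}

```text
time: 16.6
tool_pos: [682.7, 18.1, 31.4]
tcp_rot: [179.8, 0.0, 90.0]
ft_force: [-1.7, -0.9, 6.1]
finger_gap: 49.2
grip_force: 41.7
```

Request:
{"api": "play_rows", "payload": {
  "motion": [
    [[0, 0, 0, 0, 0, 0], [0, 0, 0, 0, 0, 0], [0, 0, 0, 0, 0, 0]]
  ]
}}

```text
time: 16.9
tool_pos: [682.7, 18.2, 31.4]
tcp_rot: [179.8, 0.0, 90.0]
ft_force: [-1.7, -0.5, 6.3]
finger_gap: 49.6
grip_force: 41.7
```

```bash
python3 - <<'E'
from h import *
plan([(682,17,60,90),(682,45,150,90),(574,351,150,90)],per=42)
E
```

```text
from [682.7  18.2  31.4] [1.7984e+02 1.0000e-02 8.9960e+01] t 16.9 gap 49.6
[[[-0.1,-0.1,-2.9,0.0,0.0,-0.0],[0.8,-0.1,-5.9,0.0,0.0,-0.0],[1.8,-0.1,-8.9,0.0,0.0,-0.0],[2.7,-0.1,-11.9,0.0,0.0,-0.0],[6.5,-1.4,-11.9,0.0,0.0,-0.0]]]
[[[3.8,-1.4,0.0,0.0,0.0,-0.0],[7.7,-2.7,0.0,0.0,0.0,-0.0],[11.5,-4.1,0.0,0.0,0.0,-0.0],[15.3,-5.4,0.0,0.0,0.0,-0.0],[19.1,-6.8,0.0,0.0,0.0,-0.0]]]
[[[3.9,-1.3,0.0,0.0,0.0,-0.0],[7.7,-2.7,0.0,0.0,0.0,-0.0]]]
end [574.  351.2 150.4] 90.0
```

Request:
{"api": "play_rows", "payload": {
  "motion": [
    [[0, 0, -1.5, 0, 0, 0], [0, 0, -4.5, 0, 0, 0], [1, -0.1, -8, 0, 0, 0], [3, -0.3, -11, 0, 0, 0], [6.5, -1.4, -11.9, 0, 0, 0]]
  ]
}}

```text
time: 17.4
tool_pos: [670.7, 81.9, 154.8]
tcp_rot: [179.5, 0.0, 89.8]
ft_force: [1.4, -0.0, -0.8]
finger_gap: 49.6
grip_force: 42.2
```

Request:
{"api": "play_rows", "payload": {
  "motion": [
    [[3.8, -1.4, 0, 0, 0, 0], [7.7, -2.7, 0, 0, 0, 0], [11.5, -4.1, 0, 0, 0, 0], [15.3, -5.4, 0, 0, 0, 0], [19.1, -6.8, 0, 0, 0, 0]]
  ]
}}

```text
time: 17.9
tool_pos: [599.0, 275.8, 149.5]
tcp_rot: [180.0, -0.0, 90.0]
ft_force: [0.0, 0.2, -1.9]
finger_gap: 49.2
grip_force: 42.1
```

Request:
{"api": "play_rows", "payload": {
  "motion": [
    [[3.9, -1.3, 0, 0, 0, 0], [6.5, -2.2, 0, 0, 0, 0], [7.7, -2.7, 0, 0, 0, 0], [7.7, -2.7, 0, 0, 0, 0], [7.7, -2.7, 0, 0, 0, 0]]
  ]
}}

```text
time: 18.4
tool_pos: [573.2, 350.4, 148.6]
tcp_rot: [180.0, 0.0, 90.0]
ft_force: [0.5, -0.6, -2.3]
finger_gap: 49.2
grip_force: 42.1
```

```bash
python3 - <<'E'
from h import *
look('w10')
E
```

```text
w10 [573.2 350.4 148.6] [1.7998e+02 4.0000e-02 8.9950e+01] 18.4
```

View pics/w10.png

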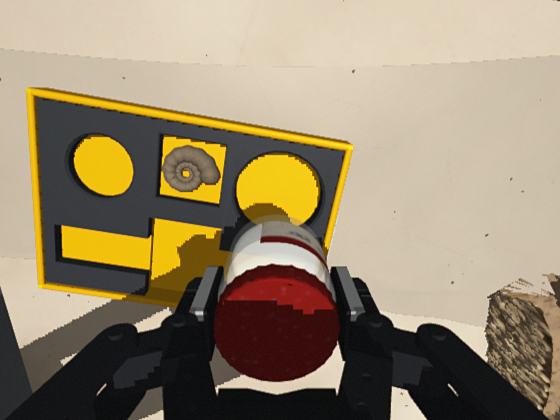

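The wrist view shows the yellow tray's corners at (353,144) and (28,88). The small well is centred at about (102,165). The jar well spans x 236–322 with its top at y 151.

```bash
python3 - <<'E'
from h import *
d=np.load("w10.npz");K,R,t=d["K"],d["R"],d["t"];g=lambda u,v,z:ray(K,R,t,(u,v),z)[:2]
a=g(352,144,26);b=g(28,88,26);v=b-a;yaw=np.arctan2(-v[0],v[1]);M=TH(yaw);c=(a+b)/2-M@[86.5,0]
print(np.linalg.norm(v),"yaw",np.degrees(yaw),"c",c,"jar",c+M@[33.5,-74],"small",c+M@[33.5,72])
print("direct small",g(102.5,165,22),"jar edges",g(236,190,22),g(322,190,22),g(279,151,22))
M=TH(np.radians(80));c=np.array([495.1,331.3]);print("top jar",c+M@[33.5,-74],"small",c+M@[33.5,72])
E
```

```text
243.93165631176134 yaw 80.35143086214993 c [496.30252891 332.6025993 ] jar [574.87049916 353.22598531] small [430.93576925 377.69624334]
direct small [433.51333089 380.42714472] jar edges [539.48165037 359.61591819] [609.99482942 359.55077592] [574.69304721 391.46496328]
top jar [573.79298767 351.44109458] small [430.01105573 376.79372852]
```

Request:
{"api": "play_rows", "payload": {
  "motion": [
    [[0.2, 0.1, 2.5, 0, 0, 0], [0.4, 0.1, 5.5, 0, 0, 0], [0.4, 0.1, 8, 0, 0, 0], [0.4, 0.1, 9.5, 0, 0, 0], [0.4, 0.1, 10.2, 0, 0, 0]]
  ]
}}

```text
time: 18.95
tool_pos: [573.3, 353.4, 44.3]
tcp_rot: [-179.8, 0.1, 89.9]
ft_force: [0.3, -0.5, -1.9]
finger_gap: 49.6
grip_force: 42.1
```

Request:
{"api": "play_rows", "payload": {
  "motion": [
    [[0, 0, 0.2, 0, 0, 0], [0, 0, 0.4, 0, 0, 0], [0, 0, 0.6, 0, 0, 0], [0, 0, 0.8, 0, 0, 0], [0, 0, 0.9, 0, 0, 0]]
  ]
}}

```text
time: 19.45
tool_pos: [574.1, 355.5, 37.8]
tcp_rot: [180.0, -0.0, 90.0]
ft_force: [-1.1, 0.2, -2.5]
finger_gap: 49.5
grip_force: 42.1
```

Request:
{"api": "play_rows", "payload": {
  "motion": [
    [[0, 0, 0.1, 0, 0, 0], [0, 0, 0.2, 0, 0, 0], [0, 0, 0.3, 0, 0, 0], [0, 0, 0.3, 0, 0, 0]]
  ]
}}

```text
time: 19.85
tool_pos: [573.9, 355.5, 35.5]
tcp_rot: [180.0, -0.0, 90.0]
ft_force: [-4.9, -1.2, 7.0]
finger_gap: 49.3
grip_force: 43.2
```

Request:
{"api": "play_rows", "payload": {
  "motion": [
    [[0, 0, -0.1, 0, 0, 0], [0, 0, -0.2, 0, 0, 0], [0, 0, -0.2, 0, 0, 0], [0, 0, -0.2, 0, 0, 0], [0, 0, -0.2, 0, 0, 0]]
  ],
  "jaw": 1
}}

```text
time: 20.35
tool_pos: [573.8, 355.2, 36.2]
tcp_rot: [-180.0, 0.0, 89.9]
ft_force: [-0.3, 0.8, 0.3]
finger_gap: 85.3
grip_force: 0.0
```

Request:
{"api": "play_rows", "payload": {
  "motion": [
    [[0, 0, -1, 0, 0, 0], [0, 0, -4, 0, 0, 0], [0, 0, -7.5, 0, 0, 0], [0, 0, -9.5, 0, 0, 0], [0, 0, -10, 0, 0, 0]]
  ]
}}

```text
time: 20.85
tool_pos: [575.9, 356.4, 141.2]
tcp_rot: [179.7, -0.2, 90.0]
ft_force: [-0.2, -0.8, 0.2]
finger_gap: 85.7
grip_force: 0.0
```

```bash
python3 - <<'E'
from h import *
look('w11')
plan([(662,-159,130,90)])
E
```

```text
w11 [575.9 356.4 141.2] [179.65  -0.18  89.96] 20.85
from [575.3 356.1 139.9] [ 1.7974e+02 -1.3000e-01  8.9960e+01] t 20.9 gap 85.2
[[[-4.3,0.7,0.1,0.0,0.0,-0.0],[-8.6,1.5,0.2,0.0,0.0,-0.0],[-12.9,2.2,0.2,0.0,0.0,-0.0],[-17.2,2.9,0.3,0.0,0.0,-0.0],[-21.5,3.6,0.4,0.0,0.0,-0.0]]]
[[[-4.3,0.8,0.1,0.0,0.0,-0.0],[-8.5,1.5,0.2,0.0,0.0,-0.0],[-12.8,2.2,0.3,0.0,0.0,-0.0],[-17.1,2.9,0.3,0.0,0.0,-0.0],[-21.4,3.7,0.4,0.0,0.0,-0.0]]]
[[[-4.3,0.7,0.1,0.0,0.0,-0.0],[-8.6,1.4,0.2,0.0,0.0,-0.0]]]
end [ 661.9 -159.   129.9] 90.0
```

View pics/w11.png

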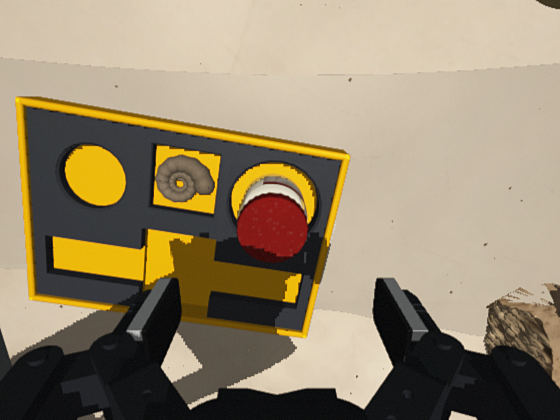

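The solvent jar stands in the yellow tray's jar well with the red lid at about (272,227), and the ammonite hasn't moved. Next is the loupe.

Request:
{"api": "play_rows", "payload": {
  "motion": [
    [[-4.3, 0.7, 0.1, 0, 0, 0], [-8.6, 1.5, 0.2, 0, 0, 0], [-12.9, 2.2, 0.2, 0, 0, 0], [-17.2, 2.9, 0.3, 0, 0, 0], [-21.5, 3.6, 0.4, 0, 0, 0]]
  ],
  "jaw": 0.75
}}

```text
time: 21.4
tool_pos: [608.5, 138.4, 130.3]
tcp_rot: [-179.8, 0.0, 90.0]
ft_force: [-0.5, 0.3, 0.6]
finger_gap: 63.8
grip_force: 0.0
```

Request:
{"api": "play_rows", "payload": {
  "motion": [
    [[-4.3, 0.8, 0.1, 0, 0, 0], [-8.5, 1.5, 0.2, 0, 0, 0], [-12.8, 2.2, 0.3, 0, 0, 0], [-17.1, 2.9, 0.3, 0, 0, 0], [-21.4, 3.7, 0.4, 0, 0, 0]]
  ]
}}

```text
time: 21.9
tool_pos: [645.4, -75.4, 126.4]
tcp_rot: [-179.9, -0.0, 90.0]
ft_force: [0.7, 0.4, -0.7]
finger_gap: 64.5
grip_force: 0.0
```

Request:
{"api": "play_rows", "payload": {
  "motion": [
    [[-4.3, 0.7, 0.1, 0, 0, 0], [-7.5, 1.2, 0.2, 0, 0, 0], [-8.6, 1.4, 0.2, 0, 0, 0], [-8.6, 1.4, 0.2, 0, 0, 0], [-8.6, 1.4, 0.2, 0, 0, 0]]
  ]
}}

```text
time: 22.4
tool_pos: [659.7, -158.6, 125.1]
tcp_rot: [-179.9, -0.1, 90.0]
ft_force: [-0.5, 0.7, -0.9]
finger_gap: 63.6
grip_force: 0.0
```

```bash
python3 - <<'E'
from h import *
im,K,R,t=look('w12')
m=(im.max(2)<60).astype(np.uint8);m[300:]=0;m[:,:180]=0;m[:,400:]=0
for c in sorted(cv2.findContours(m,0,1)[0],key=cv2.contourArea)[-3:]:
    w=np.array([ray(K,R,t,q[0],27)[:2] for q in cv2.convexHull(c)],np.float32)
    print(cv2.boundingRect(c),w.min(0),w.max(0),(w.min(0)+w.max(0))/2)
cv2.imwrite("pics/w12c.png",im[60:360,140:420,::-1])
plan([(662,-159,18,90)],per=30)
E
```

```text
w12 [ 659.7 -158.6  125.1] [-1.799e+02 -7.000e-02  8.996e+01] 22.4
(346, 270, 21, 30) [ 715.8211  -234.02826] [ 732.48413 -207.25587] [ 724.1526  -220.64206]
(262, 182, 47, 51) [ 648.2065  -174.60513] [ 682.70715 -135.33177] [ 665.4568  -154.96844]
(180, 252, 68, 48) [ 581.9035 -234.0976] [ 634.75256 -191.47958] [ 608.328   -212.78859]
from [ 659.9 -158.1  125.5] [-1.7993e+02 -6.0000e-02  9.0010e+01] t 22.45 gap 64.1
[[[-0.0,0.1,2.7,0.0,0.0,0.0],[-0.0,0.1,5.4,0.0,0.0,0.0],[-0.1,0.2,8.1,0.0,0.0,0.0],[-0.1,0.2,10.7,0.0,0.0,0.0]]]
end [ 661.9 -159.1   18.5] 90.0
```

View pics/w12c.png

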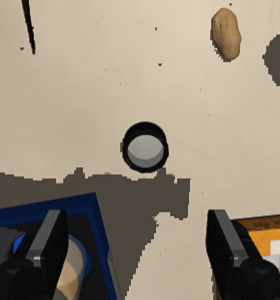

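The crop shows the loupe upright, centred at about (145,150) in the crop, slightly right of the finger midline.

Request:
{"api": "play_rows", "payload": {
  "motion": [
    [[0.1, 0.5, 3, 0, 0, 0], [0.1, 0.5, 6, 0, 0, 0], [0.1, 0.5, 9, 0, 0, 0], [0.1, 0.5, 10.7, 0, 0, 0], [0.1, 0.5, 11.2, 0, 0, 0]]
  ]
}}

```text
time: 22.95
tool_pos: [663.5, -156.8, 11.5]
tcp_rot: [-179.8, -0.1, 90.0]
ft_force: [-0.4, 0.2, 0.1]
finger_gap: 64.0
grip_force: 0.0
```

Request:
{"api": "play_rows", "payload": {
  "motion": [
    [[0, 0, 0, 0, 0, 0], [0, 0, 0, 0, 0, 0], [0, 0, 0.1, 0, 0, 0]]
  ]
}}

```text
time: 23.25
tool_pos: [667.0, -159.3, 15.7]
tcp_rot: [179.8, 0.1, 90.0]
ft_force: [1.0, -0.4, -0.0]
finger_gap: 63.9
grip_force: 0.0
```

Request:
{"api": "play_rows", "payload": {
  "motion": [
    [[0, 0, 0, 0, 0, 0], [0, 0, 0, 0, 0, 0], [0, 0, 0, 0, 0, 0], [0, 0, 0, 0, 0, 0], [0, 0, 0, 0, 0, 0]]
  ],
  "jaw": 0,
  "squeeze": 30
}}

```text
time: 23.75
tool_pos: [665.9, -159.1, 14.4]
tcp_rot: [179.9, 0.0, 89.9]
ft_force: [-1.2, 0.4, 5.6]
finger_gap: 34.0
grip_force: 30.0
```

Request:
{"api": "play_rows", "payload": {
  "motion": [
    [[0, 0, 0, 0, 0, 0], [0, 0, 0, 0, 0, 0], [0, 0, 0, 0, 0, 0]]
  ]
}}

```text
time: 24.05
tool_pos: [665.9, -159.1, 14.4]
tcp_rot: [179.9, 0.0, 89.9]
ft_force: [-1.3, 0.8, 6.0]
finger_gap: 34.3
grip_force: 30.0
```

```bash
python3 - <<'E'
from h import *
plan([(664,-155,50,90),(650,-100,120,90),(431,377.5,120,90)],per=40)
E
```

```text
from [ 665.9 -159.1   14.4] [1.7993e+02 2.0000e-02 8.9950e+01] t 24.05 gap 34.3
[[[0.4,-0.2,-3.6,0.0,0.0,-0.1],[2.2,-0.7,-5.9,0.0,0.0,-0.1],[4.1,-1.1,-8.2,0.0,0.0,-0.1],[5.9,-1.6,-10.6,0.0,0.0,-0.1],[9.3,-3.2,-10.6,0.0,0.0,-0.1]]]
[[[3.4,-1.5,0.0,0.0,0.0,0.0],[6.8,-3.1,0.0,0.0,0.0,0.0],[10.3,-4.6,0.0,0.0,0.0,0.0],[13.7,-6.2,0.0,0.0,0.0,0.0],[17.1,-7.8,0.0,0.0,0.0,0.0]]]
[[[3.4,-1.5,0.0,0.0,0.0,0.0],[6.8,-3.1,0.0,0.0,0.0,0.0],[10.2,-4.7,0.0,0.0,0.0,0.0],[13.6,-6.2,0.0,0.0,0.0,0.0],[17.0,-7.8,0.0,0.0,0.0,0.0]]]
[[[3.4,-1.5,0.0,0.0,0.0,0.0],[6.9,-3.1,0.0,0.0,0.0,0.0],[10.3,-4.7,0.0,0.0,0.0,0.0]]]
end [430.6 377.8 120.4] 90.0
```

Request:
{"api": "play_rows", "payload": {
  "motion": [
    [[0, 0, -1.5, 0, 0, 0], [0.8, -0.4, -4.5, 0, 0, 0], [2.5, -0.9, -7.5, 0, 0, 0], [5.5, -1.6, -10.2, 0, 0, 0], [8.8, -3, -10.6, 0, 0, 0]]
  ]
}}

```text
time: 24.55
tool_pos: [638.5, -71.2, 125.4]
tcp_rot: [179.5, 0.1, 89.9]
ft_force: [2.1, 0.2, -0.3]
finger_gap: 33.7
grip_force: 30.2
```

Request:
{"api": "play_rows", "payload": {
  "motion": [
    [[3.4, -1.5, 0, 0, 0, 0], [6.8, -3.1, 0, 0, 0, 0], [10.3, -4.6, 0, 0, 0, 0], [13.7, -6.2, 0, 0, 0, 0], [17.1, -7.8, 0, 0, 0, 0]]
  ]
}}

```text
time: 25.05
tool_pos: [556.9, 101.6, 120.3]
tcp_rot: [179.9, -0.0, 89.9]
ft_force: [0.2, 0.6, -0.2]
finger_gap: 33.9
grip_force: 30.1
```

Request:
{"api": "play_rows", "payload": {
  "motion": [
    [[3.4, -1.5, 0, 0, 0, 0], [6.8, -3.1, 0, 0, 0, 0], [10.3, -4.6, 0, 0, 0, 0], [13.7, -6.2, 0, 0, 0, 0], [17.1, -7.8, 0, 0, 0, 0]]
  ]
}}

```text
time: 25.55
tool_pos: [479.1, 272.7, 120.3]
tcp_rot: [179.9, -0.0, 89.9]
ft_force: [1.1, 0.4, -0.4]
finger_gap: 33.5
grip_force: 30.1
```

Request:
{"api": "play_rows", "payload": {
  "motion": [
    [[3.4, -1.5, 0, 0, 0, 0], [6.8, -3.1, 0, 0, 0, 0], [9.4, -4.3, 0, 0, 0, 0], [10.5, -4.8, 0, 0, 0, 0], [10.5, -4.8, 0, 0, 0, 0]]
  ]
}}

```text
time: 26.05
tool_pos: [431.2, 377.5, 119.9]
tcp_rot: [180.0, -0.0, 90.1]
ft_force: [0.4, -0.6, -1.5]
finger_gap: 33.7
grip_force: 30.1
```

Request:
{"api": "play_rows", "payload": {
  "motion": [
    [[0, 0, 0, 0, 0, 0], [0, 0, 0, 0, 0, 0]]
  ]
}}

```text
time: 26.25
tool_pos: [432.5, 375.2, 119.4]
tcp_rot: [180.0, 0.0, 89.9]
ft_force: [-0.7, -0.7, 0.7]
finger_gap: 34.0
grip_force: 30.1
```

```bash
python3 - <<'E'
from h import *
look('w13')
E
```

```text
w13 [432.5 375.2 119.4] [1.7999e+02 2.0000e-02 8.9880e+01] 26.25
```

View pics/w13.png

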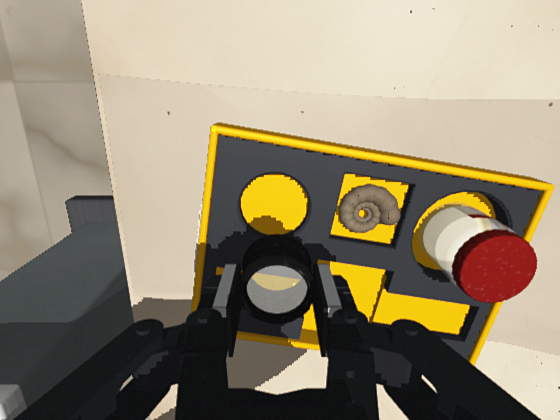

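The loupe is held upright in the fingers at about (278,285). The small well spans x 238–310 and is centred at about (274,207).

```bash
python3 - <<'E'
from h import *
d=np.load("w13.npz");K,R,t=d["K"],d["R"],d["t"];g=lambda u,v,z:ray(K,R,t,(u,v),z)[:2]
print(g(238,207,22),g(310,207,22),g(274,172,22),"floor left/right",g(240,203,12),g(308,203,12))
a=g(553,185,26);b=g(215,124,26);v=b-a;yaw=np.arctan2(-v[0],v[1]);M=TH(yaw);c=(a+b)/2-M@[86.5,0]
print(np.linalg.norm(v),np.degrees(yaw),c+M@[33.5,72],"groove",c+M@[-40.5,0])
E
```

```text
[403.40790952 379.46123229] [456.92162917 379.34470747] [430.29016241 405.87010439] floor left/right [403.86944384 379.3947392 ] [456.31139507 379.28047144]
242.84041993572902 79.82328440860807 [429.97822056 378.86997679] groove [487.77080784 293.31287974]
```

Request:
{"api": "play_rows", "payload": {
  "motion": [
    [[0.2, -0.2, 2.5, 0, 0, 0], [0.2, -0.2, 5, 0, 0, 0], [0.2, -0.2, 7, 0, 0, 0], [0.2, -0.2, 8, 0, 0, 0], [0.2, -0.2, 8.5, 0, 0, 0]]
  ]
}}

```text
time: 26.8
tool_pos: [429.6, 377.3, 33.2]
tcp_rot: [-179.9, 0.1, 89.9]
ft_force: [-0.6, -0.6, -1.1]
finger_gap: 33.7
grip_force: 30.1
```

Request:
{"api": "play_rows", "payload": {
  "motion": [
    [[0, 0, 0.2, 0, 0, 0], [0, 0, 0.3, 0, 0, 0], [0, 0, 0.5, 0, 0, 0], [0, 0, 0.6, 0, 0, 0], [0, 0, 0.6, 0, 0, 0]]
  ]
}}

```text
time: 27.3
tool_pos: [430.0, 378.5, 28.6]
tcp_rot: [180.0, -0.0, 90.0]
ft_force: [0.1, 0.5, -0.4]
finger_gap: 33.3
grip_force: 30.1
```

Request:
{"api": "play_rows", "payload": {
  "motion": [
    [[0, 0, 0.1, 0, 0, 0], [0, 0, 0.2, 0, 0, 0], [0, 0, 0.3, 0, 0, 0], [0, 0, 0.3, 0, 0, 0]]
  ]
}}

```text
time: 27.7
tool_pos: [429.9, 378.6, 26.3]
tcp_rot: [180.0, -0.0, 90.0]
ft_force: [-4.1, -2.9, 8.9]
finger_gap: 33.8
grip_force: 31.1
```

Request:
{"api": "play_rows", "payload": {
  "motion": [
    [[0, 0, -0.1, 0, 0, 0], [0, 0, -0.2, 0, 0, 0], [0, 0, -0.2, 0, 0, 0], [0, 0, -0.2, 0, 0, 0]]
  ],
  "jaw": 0.75
}}

```text
time: 28.1
tool_pos: [429.8, 378.4, 27.2]
tcp_rot: [-180.0, 0.0, 89.9]
ft_force: [-0.7, -0.4, -0.4]
finger_gap: 63.9
grip_force: 0.0
```

Request:
{"api": "play_rows", "payload": {
  "motion": [
    [[0, 0, -1, 0, 0, 0], [0, 0, -4, 0, 0, 0], [0, 0, -7, 0, 0, 0], [0, 0, -9.3, 0, 0, 0], [0, 0, -10, 0, 0, 0]]
  ]
}}

```text
time: 28.6
tool_pos: [431.6, 379.7, 131.4]
tcp_rot: [179.7, -0.2, 90.0]
ft_force: [1.0, -0.1, -0.3]
finger_gap: 64.1
grip_force: 0.0
```

```bash
python3 - <<'E'
from h import *
im,K,R,t=look('w14')
plan([(512,-28,115,90)])
E
```

```text
w14 [431.6 379.7 131.4] [179.73  -0.2   89.96] 28.6
from [431.4 379.6 131. ] [179.75  -0.18  89.95] t 28.65 gap 64.0
[[[-4.1,0.8,0.2,0.0,0.0,-0.0],[-8.2,1.6,0.3,0.0,0.0,-0.0],[-12.2,2.4,0.5,0.0,0.0,-0.0],[-16.3,3.2,0.6,0.0,0.0,-0.0],[-20.4,4.0,0.8,0.0,0.0,-0.0]]]
[[[-4.1,0.9,0.2,0.0,0.0,-0.0],[-8.1,1.7,0.3,0.0,0.0,-0.0],[-12.2,2.5,0.5,0.0,0.0,-0.0],[-16.3,3.3,0.6,0.0,0.0,-0.0],[-20.4,4.1,0.8,0.0,0.0,-0.0]]]
end [512.1 -28.5 115. ] 90.0
```

View pics/w14.png

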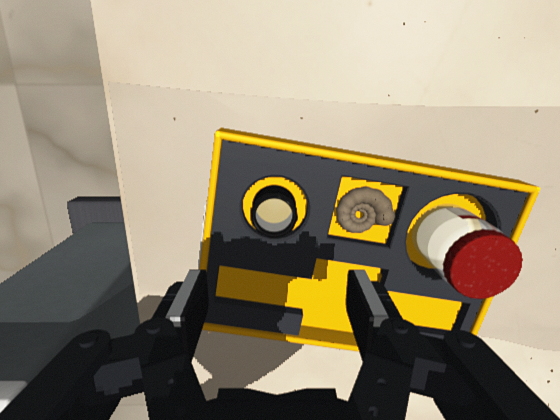

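The loupe stands upright in the small well at about (274,212). That was my 15th picture, one over the limit of 14, so from here I work from numbers only.

Request:
{"api": "play_rows", "payload": {
  "motion": [
    [[-4.1, 0.8, 0.2, 0, 0, 0], [-8.2, 1.6, 0.3, 0, 0, 0], [-12.2, 2.4, 0.5, 0, 0, 0], [-16.3, 3.2, 0.6, 0, 0, 0], [-20.4, 4, 0.8, 0, 0, 0]]
  ],
  "jaw": 0.6
}}

```text
time: 29.15
tool_pos: [468.8, 172.6, 117.9]
tcp_rot: [-179.9, 0.0, 90.0]
ft_force: [0.7, -0.3, -0.4]
finger_gap: 51.5
grip_force: 0.0
```

Request:
{"api": "play_rows", "payload": {
  "motion": [
    [[-4.1, 0.9, 0.2, 0, 0, 0], [-8.1, 1.7, 0.3, 0, 0, 0], [-12.2, 2.5, 0.5, 0, 0, 0], [-16.3, 3.3, 0.6, 0, 0, 0], [-20.4, 4.1, 0.8, 0, 0, 0]]
  ]
}}

```text
time: 29.65
tool_pos: [509.7, -31.3, 110.0]
tcp_rot: [-179.9, -0.0, 89.9]
ft_force: [1.2, -0.1, 0.2]
finger_gap: 51.0
grip_force: 0.0
```

Request:
{"api": "play_rows", "payload": {
  "motion": [
    [[0, 0, 0, 0, 0, 0], [0, 0, 0, 0, 0, 0], [0, 0, 0, 0, 0, 0], [0, 0, 0, 0, 0, 0]]
  ]
}}

```text
time: 30.05
tool_pos: [510.0, -28.4, 110.8]
tcp_rot: [-180.0, -0.0, 90.0]
ft_force: [-0.6, -0.1, 0.4]
finger_gap: 50.7
grip_force: 0.0
```

```bash
python3 - <<'E'
from h import *
im,K,R,t=look('w15')
hsv=cv2.cvtColor(im,cv2.COLOR_RGB2HSV);H,S,V=[hsv[...,i].astype(int) for i in range(3)]
m=(((H<6)|(H>174))&(S>150)&(V>110)).astype(np.uint8)
for c in sorted(cv2.findContours(m,0,1)[0],key=cv2.contourArea)[-2:]:
    w=np.array([ray(K,R,t,q[0],9)[:2] for q in c],np.float32)
    print(cv2.boundingRect(c),w.min(0),w.max(0),cv2.minAreaRect(w))
plan([(512,-28,4,90)],per=30)
E
```

```text
w15 [510.  -28.4 110.8] [-1.7995e+02 -2.0000e-02  9.0050e+01] 30.05
(271, 118, 19, 104) [505.23947  -36.937134] [519.0184   39.51178] ((511.68829345703125, 1.2820701599121094), (13.736967086791992, 76.5718765258789), 0.7223916053771973)
from [510.2 -28.4 111. ] [-1.7997e+02 -1.0000e-02  9.0060e+01] t 30.1 gap 51.6
[[[0.0,0.0,2.7,0.0,0.0,0.0],[0.0,0.1,5.4,0.0,0.0,0.0],[0.0,0.1,8.0,0.0,0.0,0.0],[0.0,0.2,10.7,0.0,0.0,0.1]]]
end [512.2 -28.4   4. ] 90.0
```

Request:
{"api": "play_rows", "payload": {
  "motion": [
    [[0.1, 0.2, 3, 0, 0, -0.5], [0.1, 0.2, 6, 0, 0, -0.5], [0.1, 0.2, 9, 0, 0, -0.5], [0.1, 0.2, 10.3, 0, 0, -0.5], [0.1, 0.2, 10.6, 0, 0, -0.5]]
  ]
}}

```text
time: 30.6
tool_pos: [510.9, -27.8, 3.6]
tcp_rot: [-179.8, -0.0, 90.5]
ft_force: [-0.6, 0.4, -0.5]
finger_gap: 51.4
grip_force: 0.0
```

Request:
{"api": "play_rows", "payload": {
  "motion": [
    [[0, 0, 0, 0, 0, 0], [0, 0, 0, 0, 0, 0], [0, 0, 0, 0, 0, 0]]
  ]
}}

```text
time: 30.9
tool_pos: [513.9, -28.9, 7.0]
tcp_rot: [179.8, 0.0, 90.5]
ft_force: [-0.3, 0.2, 0.4]
finger_gap: 51.3
grip_force: 0.0
```

Request:
{"api": "play_rows", "payload": {
  "motion": [
    [[0, 0, 0, 0, 0, 0], [0, 0, 0, 0, 0, 0], [0, 0, 0, 0, 0, 0], [0, 0, 0, 0, 0, 0], [0, 0, 0, 0, 0, 0]]
  ],
  "jaw": 0,
  "squeeze": 30
}}

```text
time: 31.4
tool_pos: [512.8, -28.8, 5.8]
tcp_rot: [180.0, 0.0, 90.5]
ft_force: [-2.5, 0.1, 6.3]
finger_gap: 12.0
grip_force: 30.0
```

Request:
{"api": "play_rows", "payload": {
  "motion": [
    [[0, 0, 0, 0, 0, 0], [0, 0, 0, 0, 0, 0]]
  ]
}}

```text
time: 31.6
tool_pos: [512.8, -28.8, 5.8]
tcp_rot: [180.0, 0.0, 90.5]
ft_force: [-2.6, 0.3, 6.0]
finger_gap: 12.5
grip_force: 30.0
```

```bash
python3 - <<'E'
from h import *
plan([(512,-28,40,90.5),(508,0,120,100),(480.5,294,150,170)],per=42)
E
```

```text
from [512.8 -28.8   5.8] [1.7997e+02 1.0000e-02 9.0450e+01] t 31.6 gap 12.5
[[[0.1,-0.1,-3.4,0.0,0.0,-0.0],[1.0,-0.2,-6.1,0.0,0.0,-3.2],[1.9,-0.3,-8.7,0.0,0.0,-6.4],[2.9,-0.5,-11.4,0.0,0.0,-9.5],[6.2,-0.7,-11.7,0.0,0.0,-17.3]]]
[[[3.2,0.7,-0.4,0.0,0.0,-7.8],[6.4,1.4,-0.7,0.0,0.0,-15.6],[9.6,2.1,-1.0,0.0,0.0,-23.4],[12.8,2.8,-1.4,0.0,0.0,-31.1],[16.0,3.5,-1.7,0.0,0.0,-38.9]]]
[[[2.1,2.5,-0.3,0.0,0.0,-7.8],[4.1,5.1,-0.7,0.0,0.0,-15.6],[6.2,7.7,-1.0,0.0,0.0,-23.3]]]
end [480.3 294.6 149.8] 170.0
```

Request:
{"api": "play_rows", "payload": {
  "motion": [
    [[0, 0, -2, 0, 0, 0], [0.8, -0.2, -5.5, 0, 0, -3.2], [1.9, -0.3, -8.7, 0, 0, -6.4], [2.9, -0.5, -11.4, 0, 0, -9.5], [6.2, -0.7, -11.7, 0, 0, -17.3]]
  ]
}}

```text
time: 32.1
tool_pos: [507.9, 32.0, 126.8]
tcp_rot: [179.6, 0.2, 107.8]
ft_force: [0.2, -0.1, -0.1]
finger_gap: 12.2
grip_force: 29.3
```

Request:
{"api": "play_rows", "payload": {
  "motion": [
    [[3.2, 0.7, -0.4, 0, 0, -7.8], [6.4, 1.4, -0.7, 0, 0, -15.6], [9.6, 2.1, -1, 0, 0, -23.4], [12.8, 2.8, -1.4, 0, 0, -31.1], [16, 3.5, -1.7, 0, 0, -38.9]]
  ]
}}

```text
time: 32.6
tool_pos: [489.2, 197.6, 139.4]
tcp_rot: [180.0, 0.0, 147.0]
ft_force: [1.0, -0.5, 0.0]
finger_gap: 12.4
grip_force: 29.3
```

Request:
{"api": "play_rows", "payload": {
  "motion": [
    [[2.1, 2.5, -0.3, 0, 0, -7.8], [4.1, 5.1, -0.7, 0, 0, -15.6], [6.2, 7.7, -1, 0, 0, -23.3], [6.2, 7.7, -1, 0, 0, -23.3], [6.2, 7.7, -1, 0, 0, -23.3]]
  ]
}}

```text
time: 33.1
tool_pos: [479.7, 295.1, 148.9]
tcp_rot: [-180.0, -0.0, 170.0]
ft_force: [-0.6, -0.7, -0.9]
finger_gap: 12.6
grip_force: 29.4
```

Request:
{"api": "play_rows", "payload": {
  "motion": [
    [[0, 0, 0, 0, 0, 0], [0, 0, 0, 0, 0, 0]]
  ]
}}

```text
time: 33.3
tool_pos: [480.2, 293.6, 149.0]
tcp_rot: [-180.0, -0.0, 169.8]
ft_force: [-0.1, -0.2, -0.7]
finger_gap: 12.4
grip_force: 29.4
```

```bash
python3 - <<'E'
from h import *
im,K,R,t=look('w16')
hsv=cv2.cvtColor(im,cv2.COLOR_RGB2HSV);H,S,V=[hsv[...,i].astype(int) for i in range(3)]
g=lambda u,v,z:ray(K,R,t,(u,v),z)[:2]
m=((H>18)&(H<32)&(S>150)&(V>60)).astype(np.uint8);m[300:]=0
M=TH(np.radians(80.1));c=np.array([496,332.3])
for q in sorted(cv2.findContours(m,1,2)[0],key=cv2.contourArea)[-7:]:
    p=np.array([M.T@(g(*k[0],22)-c) for k in q]);print("area",cv2.contourArea(q),"tray min",p.min(0).round(1),"max",p.max(0).round(1),cv2.boundingRect(q))
m2=(((H<6)|(H>174))&(S>120)).astype(np.uint8)
for q in sorted(cv2.findContours(m2,0,2)[0],key=cv2.contourArea)[-2:]:
    print("red",cv2.boundingRect(q))
print("proj corners/groove end pixels:",[ (lambda X:(K@(R@X+t))[:2]/(R@X+t)[2])(np.r_[c+M@np.array(q[:2]),q[2]]).round(1) for q in((-86.5,125,26),(86.5,125,26),(-58.5,110,22),(-22.5,110,22))])
r=[]
for v in range(20,170,10): # scan rows: yellow spans
    xs=np.flatnonzero(m[v]);
    sp=np.split(xs,np.flatnonzero(np.diff(xs)>2)+1) if len(xs) else []
    print(v,[(int(s[0]),int(s[-1])) for s in sp if len(s)>2])
E
```

```text
w16 [480.2 293.6 149. ] [-1.7997e+02 -2.0000e-02  1.6982e+02] 33.3
area 6.0 tray min [ 22.8 -41.4] max [ 26.3 -39.4] (350, 254, 5, 3)
area 9.0 tray min [ 19.3 -43.3] max [ 23.7 -40.4] (346, 255, 6, 4)
area 27.5 tray min [36.2  3.9] max [41.2  9.1] (370, 201, 7, 7)
area 859.0 tray min [ -1.9 -85.1] max [ 63.8 -34.6] (321, 249, 74, 51)
area 1076.0 tray min [ 7.7 48.9] max [54.2 98.7] (340, 86, 63, 68)
area 1217.5 tray min [ 16.6 -20.6] max [65.  27.7] (345, 179, 63, 56)
area 10829.5 tray min [-86.1 -85.4] max [ 87.5 125.7] (214, 46, 242, 254)
red (341, 286, 64, 44)
red (263, 132, 30, 169)
proj corners/groove end pixels: [array([212.1,  47.2]), array([456.6,  45.8]), array([252.6,  70.3]), array([301.7,  70. ])]
20 []
30 []
40 []
50 [(214, 454)]
60 [(215, 223), (445, 453)]
70 [(216, 223), (255, 262), (265, 301), (443, 451)]
80 [(217, 224), (255, 266), (289, 301), (442, 450)]
90 [(217, 224), (255, 265), (290, 301), (360, 388), (441, 448)]
100 [(217, 225), (255, 264), (291, 300), (349, 360), (392, 398), (439, 447)]
110 [(218, 225), (256, 263), (292, 300), (343, 351), (438, 445)]
120 [(218, 226), (256, 262), (293, 300), (341, 348), (436, 444)]
130 [(219, 226), (256, 261), (294, 300), (341, 350), (434, 442)]
140 [(220, 227), (256, 261), (294, 300), (345, 359), (434, 441)]
150 [(220, 227), (257, 261), (293, 300), (354, 381), (432, 439)]
160 [(221, 228), (257, 261), (293, 300), (430, 438)]
```

The groove spans x 255–301 in the image with the toothbrush handle centred in it, so I'll lower it.

Request:
{"api": "play_rows", "payload": {
  "motion": [
    [[-0.1, 0, 3.5, 0, 0, 0], [-0.1, 0, 7, 0, 0, 0], [-0.1, 0, 10, 0, 0, 0], [-0.1, 0, 11.5, 0, 0, 0], [-0.1, 0, 12.2, 0, 0, 0]]
  ]
}}

```text
time: 33.85
tool_pos: [480.1, 293.5, 25.6]
tcp_rot: [-179.9, -0.1, 169.9]
ft_force: [0.9, 0.4, -0.7]
finger_gap: 12.0
grip_force: 29.4
```

Request:
{"api": "play_rows", "payload": {
  "motion": [
    [[0, 0, 0.2, 0, 0, 0], [0, 0, 0.4, 0, 0, 0], [0, 0, 0.6, 0, 0, 0], [0, 0, 0.8, 0, 0, 0], [0, 0, 0.8, 0, 0, 0]]
  ]
}}

```text
time: 34.35
tool_pos: [481.3, 294.7, 19.6]
tcp_rot: [180.0, 0.0, 170.0]
ft_force: [0.3, -0.3, 0.6]
finger_gap: 12.5
grip_force: 29.4
```

Request:
{"api": "play_rows", "payload": {
  "motion": [
    [[0, 0, 0.1, 0, 0, 0], [0, 0, 0.2, 0, 0, 0], [0, 0, 0.3, 0, 0, 0], [0, 0, 0.3, 0, 0, 0]]
  ]
}}

```text
time: 34.75
tool_pos: [481.3, 294.7, 17.8]
tcp_rot: [180.0, 0.0, 170.0]
ft_force: [-6.6, -3.2, 14.0]
finger_gap: 12.4
grip_force: 31.1
```

Contact came at the expected height, so I'll release and lift.

Request:
{"api": "play_rows", "payload": {
  "motion": [
    [[0, 0, -0.2, 0, 0, 0], [0, 0, -0.2, 0, 0, 0], [0, 0, -0.2, 0, 0, 0], [0, 0, -0.2, 0, 0, 0]]
  ],
  "jaw": 0.42
}}

```text
time: 35.15
tool_pos: [480.9, 294.5, 18.0]
tcp_rot: [-180.0, -0.0, 170.0]
ft_force: [-0.2, 0.4, 0.2]
finger_gap: 36.0
grip_force: 0.0
```

Request:
{"api": "play_rows", "payload": {
  "motion": [
    [[0, 0, -1, 0, 0, 0], [0, 0, -4, 0, 0, 0], [0, 0, -8, 0, 0, 0], [0, 0, -12, 0, 0, 0], [0, 0, -14, 0, 0, 0]]
  ]
}}

```text
time: 35.65
tool_pos: [482.8, 295.4, 163.5]
tcp_rot: [179.8, 0.3, 170.0]
ft_force: [0.8, 0.7, 1.3]
finger_gap: 35.9
grip_force: 0.0
```

Request:
{"api": "play_rows", "payload": {
  "motion": [
    [[3, 0, -2, 0, 0, 0], [6, 0, -4, 0, 0, 0], [6, 0, -4, 0, 0, 0], [6, 0, -4, 0, 0, 0], [6, 0, -4, 0, 0, 0]]
  ]
}}

```text
time: 36.15
tool_pos: [422.2, 304.7, 197.8]
tcp_rot: [-180.0, -0.0, 169.9]
ft_force: [-0.2, -0.2, 0.1]
finger_gap: 35.9
grip_force: 0.0
```

```bash
python3 - <<'E'
from h import *
from bench import optics
for nm in("wrist","top"):
    if nm=="wrist": im,K,R,t=look('w17')
    else:
        s=optics.snapshot("top");im,K,R,t=s["pixels"],s["mtx"],s["R"],s["t"]
    hsv=cv2.cvtColor(im,cv2.COLOR_RGB2HSV);H,S,V=[hsv[...,i].astype(int) for i in range(3)]
    M=TH(np.radians(80.1));c=np.array([496,332.3])
    for z,mm in((24,((H<8)|(H>172))&(S>110)&(V>50)),):
        for q in sorted(cv2.findContours(mm.astype(np.uint8),0,2)[0],key=cv2.contourArea)[-6:]:
            w=np.array([ray(K,R,t,k[0],z)[:2] for k in q]);p=(w-c)@M
            print(nm,cv2.contourArea(q),"world",w.mean(0).round(0),"tray",p.min(0).round(1),p.max(0).round(1))
E
```

```text
w17 [422.2 304.7 197.8] [-1.7997e+02 -1.0000e-02  1.6994e+02] 36.15
wrist 0.0 world [554.  93.] tray [-225.5  -98.2] [-225.5  -98.2]
wrist 0.0 world [593. 382.] tray [ 64.7 -88.1] [ 66.1 -85.4]
wrist 0.0 world [583. 382.] tray [ 64.  -77.6] [ 64.  -77.6]
wrist 871.5 world [468. 297.] tray [-46.4   1.3] [-33.1  78.8]
top 35.0 world [ 916. -211.] tray [-469.3 -527.7] [-458.4 -493.9]
top 38.0 world [777. 701.] tray [ 397.8 -222.4] [ 421.1 -207. ]
top 40.5 world [ 601. -339.] tray [-652.1 -234.3] [-635.  -203.4]
top 138.0 world [452. 297.] tray [-49.3  -0.4] [-36.   76.9]
top 250.0 world [981. 569.] tray [ 296.3 -461.5] [ 342.7 -414.2]
top 316.5 world [580. 367.] tray [ 23.3 -99.2] [ 73.  -50.6]
```

The toothbrush's red section lies along the groove at tray x -46 to -33. Everything is in place and the arm is clear of it.

```bash
python3 -c "
from bench import job
print(job.hand_in())"
```

```text
the job is handed in; nothing more can be done
None
```

Both kits are made up and handed in at about 36 s on the robot clock; I checked the toothbrush's final seating by numbers rather than by eye, because I had viewed 15 pictures, one over the limit of 14.

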